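# Level the rocking marble-tipping stand and set its ramekin

## Robot

A 6-joint arm with a two-finger parallel gripper is mounted at the origin on the work surface. World frame = base frame: x ahead of the robot, y to its left, z up, the work surface at z = 0. Lengths are in m, angles in rad, forces in N, time in s.
With the tool pointing down it reaches from about 0.275 to 0.875 m from the base axis. Payload 12.5 kg.
Tool frame: the origin (TCP) lies at the very end of the fingers, on their centre line; the grasp point (between the pads) lies 19 mm behind it; z points along the fingers, y is the direction in which the jaws open and shut (so a half turn about z gives the same grasp; the last joint's range is limited). The gripper opens to 85 mm and grips with 20 to 120 N. Pads are 22 mm wide; open, the fingers measure 114 mm over their backs; the gripper's body (76 mm by 85 mm) begins 54 mm behind the grasp point. The pads swing forward as they close: fully open they stand 13 mm farther back than shut.
Start: joints at [-1.415, 0.351, 1.652, -0, 1.139, -0.085], TCP at [0.131, -0.534, 0.231] pointing down, gripper open.
Joint ranges: [-2.75, 2.75], [-0.79, 2.1], [0.01, 2.65], [-1.57, 4.71], [0.07, 3.14], [-2.87, 2.87]. Speed limits (rad/s): [2.22, 2.22, 2.79, 3.14, 3.14, 3.14].

## Interface

Orientations are given as a unit quaternion [w, x, y, z].
In Python, from cell import bot gives the robot as it stands. The module is installed in compiled form; this text tells all that it offers.
- The arm moves only by the tool send_rows, never from a script. Its argument "steps" is a list of rows, each an object with "translation": the shift along the world's x, y, z in m, a list of three; "dr": the turn, a rotation vector about the world's x, y, z in rad, a list of three; "grip": the closure in counts, from 0 (fully open) to 255 (shut). In form: [{"translation": [x, y, z], "dr": [wx, wy, wz], "grip": grip}, ...]. A call has 1 to 12 rows; each row is the pose to reach, as a shift and turn from the pose commanded when the call began; what a row does not reach only later rows make up. A row lasts 1/8 s, in which the tool goes at most 62.5 mm and 10.7 degrees, less where a joint would pass 70% of its speed; a pose out of reach is approached as far as the arm can. A call with a gripper value outside its range is refused whole. The fingers move at their own pace and stop on an object; "force" is the grip in N (left out, the last holds). Time passes only in rows, so rows that repeat a pose let the fingers close. It gives the time, the measured TCP pose, the force and the opening at its end, in the units of the state.
- bot.read_state(): the state, without advancing time (a new reading comes with each control period).
- bot.capture(name): name is "scene" or "top" or "wrist"; returns a dict with "image" (420x560x3 uint8, blue, green, red), "intrinsics" (3x3 intrinsics, pixels), "rvec" (rotation vector, rad) and "tvec" (3), from world to camera coordinates, as OpenCV has them. Camera axes: x right, y down, z forward; pixel columns grow to the right and rows downward; lengths in m; the calibration is good to about 2 mm. A picture is of the moment at which its call begins. There is no depth.
- bot.close_job(): hands the job in, once; it reports no verdict.
The state is a dict: "time": time; "qpos": joint angles; "dq": joint speeds; "tau": joint torques, N m; "eef_pos": TCP position; "orientation": TCP orientation; "contact_force": force on the tool from outside, world axes, zero at the start; "torque": the same for the moment, N m; "finger_gap": finger opening in m.
Only numpy, scipy, OpenCV 4.12 (cv2) and the standard library are available. Lean on these libraries where they do the work, as an engineer would, in place of code of your own. Each camera call takes 0.05 s, during which the arm holds its last target.

## Task

The marble-tipping stand rocks on the glass because its two front screw feet are too short: screw each one down by pushing its T-bar round, clockwise seen from above, until the stand sits level with its weight on all four feet. Then set the ramekin, mouth up, inside the raised ring in front of the bin and let go. Do not shift the stand, and leave the other things on the shelf where they are.

Things in the scene. Friction and masses are not known exactly. Their poses are not given: they have to be found in the camera images.
- stand: Loose stand, 2.3 to 3.3 kg: white marble slab 170 (x) x 280 (y) x 14 mm on four feet. Origin under the slab's middle, in the plane of the soles when all feet are equally long; slab underside at z = 34, top at 48 mm. -x is the front (robot side), y its left. Rear feet fixed at (65, +-105) mm; screw feet at (-50, +-105) mm start 4 to 10 mm too short. Rubber pads give about 1 mm under the weight.
- bar_left: Iron T-bar of the left (+y) screw foot: round bar 12 mm thick, 84 mm long, hub 20 mm across. Origin on the screw axis, mid-bar; bar along x, screw axis z (square to slab). Clockwise from above (yaw decreasing) lengthens the foot 8 mm a turn, bar sinking likewise towards the slab: origin 22 mm above the slab top when the foot equals the rear ones, 26 to 32 at the start. Takes 2 to 4 N at 33 mm.
- bar_right: The same T-bar on the right (-y) screw foot; same axes, thread and measures. Either bar can be turned about half a turn too far before its stop.
- front_pad_left: Black rubber pad, 28 mm across and 10 mm high, under the left screw foot; origin at the centre of its sole.
- front_pad_right: The same pad under the right screw foot.
- rear_pad_left: The same pad under the left fixed rear foot.
- rear_pad_right: The same pad under the right fixed rear foot.
- recess (a point): Centre of the raised iron ring on the slab in front of the bin, on the slab's top face; ring 66 mm inside, 76 mm outside, 6 mm high; 43 mm in front of the stand's origin. The bin's front stands 62 mm behind this point.
- ramekin: Blue ceramic ramekin, 64 mm across at the rim and 63 mm across from 10 mm up, tapering to 54 mm at the foot, 42 mm high, wall 4 mm, 0.12 kg; stands mouth up on the shelf to the left or the right of the stand. Origin at the centre of its underside, z towards the mouth.
- weight: Bystander: hexagonal brass weight 42 mm across its corners, with a knob, 40 mm high; origin at the centre of its underside.
- loupe: Bystander: tarnished silver loupe lying flat, eyepiece 42 mm across and 20 mm high about its origin, a case 46 mm long and 12 mm high towards its x.
- polish_jar: Bystander: jar 56 mm across, 70 mm high; origin at the centre of its underside.
- spray_bottle: Bystander: bottle 52 mm across, 150 mm high; origin at the centre of its underside.
- carton: Bystander: cardboard box 90 x 70 x 60 mm high; origin at the centre of its underside.
- screwdriver: Bystander: screwdriver 160 mm long lying along its x axis, under 35 mm high.
- bin (a point): Middle of the top of the narrow wooden bin with four white marbles, fixed on the rear of the slab: 60 (x) x 150 (y) mm, its top 62 mm above the slab top, its front face 30 mm in front of this point. Iron cheeks beside it reach 87 mm to each side and up to 45 mm above the slab.
- lever (a point): Ball at the top of the bin's iron lever, 22 mm across, behind the middle of the bin, 94 mm above the slab top. Not to be used.
- tin: Bystander: small plain tin 40 mm across, 50 mm high; origin at the centre of its underside.
- ring_gauge: Bystander: steel sizing ring lying flat, 40 mm across, 20 mm high, bore 24 mm; origin at the centre of its underside.
Mind the look-alikes: they are no part of the job. Leave any purple or turquoise look-alike of the ramekin alone.

How it is judged:
On the way:
1. the stand is level and stands on all four feet, with the robot's fingers off it (angle between stand's own z axis and vertical below 0.014 rad and contact force between each of front_pad_left, front_pad_right, rear_pad_left, rear_pad_right and anything else above 1 N and contact force between each of the arm, the fingers and stand below 0.2 N), for 0.2 s.
At the end, for the whole second after the job is handed in: The slab is within 0.8 degrees of level, each of the four pads bears on the shelf with more than 1 N, and the ramekin stands released and still, mouth up, flat on the slab inside the ring (centred within 8 mm, within 3 mm of the slab's top) (angle between stand's own z axis and vertical below 0.014 rad and contact force between each of front_pad_left, front_pad_right, rear_pad_left, rear_pad_right and anything else above 1 N and horizontal distance between ramekin and recess below 0.008 m and z of ramekin in the frame of recess between -0.003 and 0.003 m and angle between the z axis of ramekin and the z axis of stand, either way round below 0.05 rad and angle between ramekin's own z axis and vertical below 0.1 rad and linear speed of each of ramekin, stand below 0.02 m/s); the robot touches nothing.
It fails at once if the stand is shifted more than 25 mm (distance of stand from where it was at the start of the episode above 0.025 m).
It fails at once if another thing on the shelf is moved more than 20 mm (distance of any of weight, loupe, polish_jar, spray_bottle, carton, screwdriver, tin, ring_gauge from where it was at the start of the episode above 0.02 m).
It also fails if it takes over 67 s, if anything falls off the work surface, if the arm or the gripper's body presses on something with over 40 N, if the wrist force passes 120 N, or if a joint passes its speed limit or range.

## Working session

There is one attempt and no reset: what is moved stays moved. The work goes in short steps, Python scripts to look and compute and a tool call to move; the robot and the scene stay as the last step left them, time stands still between calls to the robot, and variables do not carry over. Pictures are saved under pics/ and viewed, and the job is handed in when it is done.

Besides the shell and the picture viewer there is one more tool, called after "Emit:" by a JSON object that holds its "method" and its "body". send_rows: Moves the arm, as the interface text tells. Its arguments: {"type":"object","properties":{"steps":{"type":"array"},"force":{"type":"number"}},"required":["steps"]}

```bash
mkdir -p pics; cat > h.py <<'E'
import numpy as np, cv2
from cell import bot
def cap(n,f=None):
    c=bot.capture(n)
    if f: cv2.imwrite('pics/'+f+'.png',c['image'])
    R=cv2.Rodrigues(np.array(c['rvec'],float))[0]
    return c['image'],np.array(c['intrinsics'],float),R,np.array(c['tvec'],float).ravel()
def ray(c,u,v):
    _,K,R,t=c
    d=R.T@np.linalg.inv(K)@np.array([u,v,1.]); return -R.T@t,d
def onz(c,u,v,z):
    o,d=ray(c,u,v); return o+d*(z-o[2])/d[2]
def proj(c,p):
    _,K,R,t=c
    q=K@(R@np.array(p,float)+t); return q[:2]/q[2]
E
python3 - <<'E'
from h import *
for n in ('scene','top','wrist'):
    c=cap(n,n+'0'); print(n,-c[2].T@c[3],c[1][0,0])
s=bot.read_state(); print(s)
E
```

```text
scene [1.46076719 0.32608738 0.99668652] 516.0290055641432
top [ 0.44337481 -0.01459775  1.10155723] 463.4841265807745
wrist [ 0.19605993 -0.51709472  0.37291701] 366.2508994715487
{'time': 0.15, 'qpos': array([-1.41460312e+00,  3.51096032e-01,  1.65226170e+00, -8.15603403e-06,
        1.13910341e+00, -8.46224145e-02]), 'dq': array([-0.00155695, -0.00115194, -0.00295291,  0.00035155, -0.00082026,
       -0.00157184]), 'tau': array([ 8.23698356e-04, -5.06250429e+01, -2.91501707e+01, -6.23418100e-05,
        3.43430540e-03, -2.13574276e-05]), 'eef_pos': array([ 0.13114417, -0.53387921,  0.23089694]), 'orientation': array([-4.33833286e-04,  9.92759434e-01,  1.20118761e-01, -1.92370529e-05]), 'contact_force': array([-0.17202659,  0.07005143, -0.15244523]), 'torque': array([ 0.02950393, -0.00248082,  0.02359521]), 'finger_gap': 0.08552544431294835}
```

View pics/scene0.png

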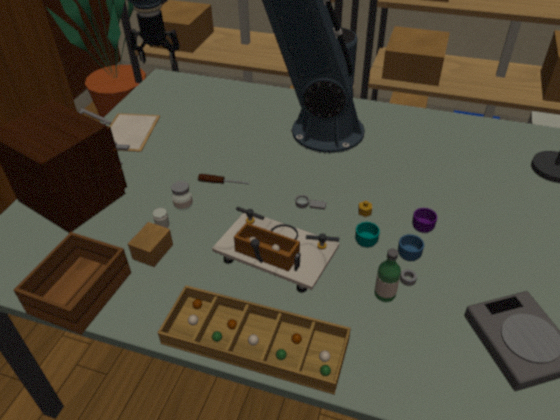

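View pics/top0.png

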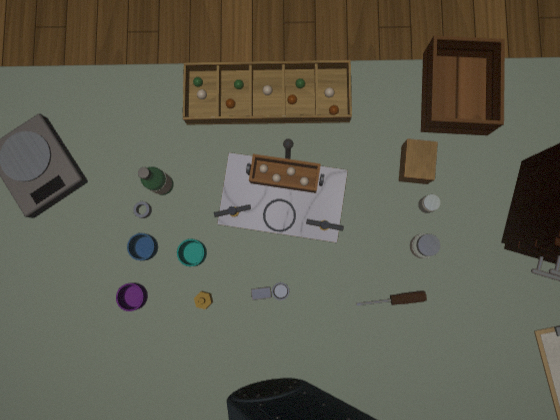

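View pics/wrist0.png

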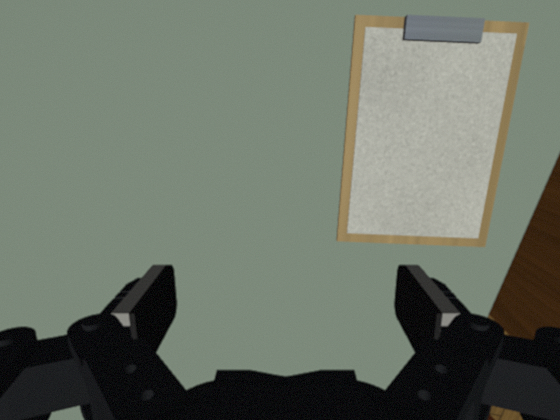

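The top view has three look-alike bowls: blue (143,247), turquoise (192,253) and purple (132,296). The description calls for blue. The T-bars are at (232,211) on the left and (325,225) on the right, and the ring is at (279,215). Next I'll check close crops.

```bash
python3 - <<'E'
import cv2,numpy as np
a=cv2.imread('pics/top0.png')
x=cv2.resize(a[140:250,205:355],None,fx=5,fy=5,interpolation=cv2.INTER_CUBIC)
cv2.imwrite('pics/crop1.png',np.clip(x*1.6,0,255).astype('uint8'))
x=cv2.resize(a[155:320,100:220],None,fx=3.5,fy=3.5,interpolation=cv2.INTER_CUBIC)
cv2.imwrite('pics/crop2.png',np.clip(x*1.6,0,255).astype('uint8'))
b=cv2.imread('pics/scene0.png')
x=cv2.resize(b[195:300,205:350],None,fx=5,fy=5,interpolation=cv2.INTER_CUBIC)
cv2.imwrite('pics/crop3.png',np.clip(x*1.6,0,255).astype('uint8'))
E
```

```text
(no output)
```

View pics/crop1.png

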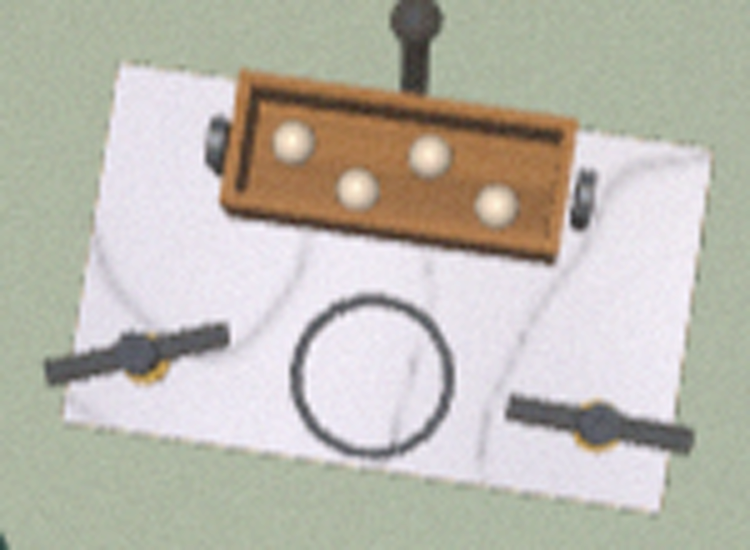

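View pics/crop2.png

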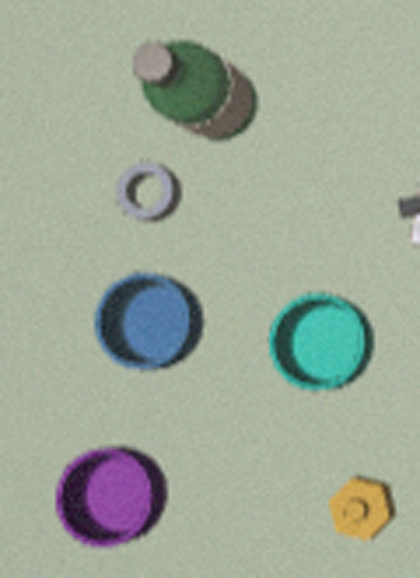

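View pics/crop3.png

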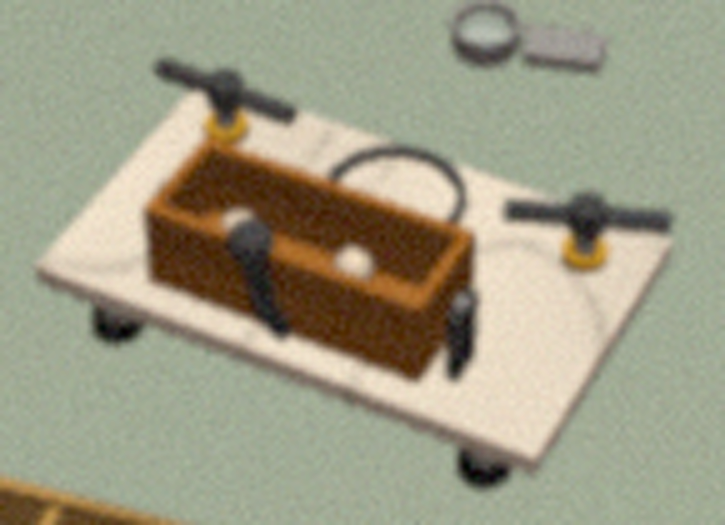

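```bash
python3 - <<'E'
from h import *
c=cap('top'); im=c[0]; s=cap('scene')
hsv=cv2.cvtColor(im,cv2.COLOR_BGR2HSV)
m=((hsv[...,1]<40)&(hsv[...,2]>115)).astype('uint8'); m[:140]=0;m[250:]=0;m[:,:205]=0;m[:,355:]=0
m=cv2.morphologyEx(m,cv2.MORPH_OPEN,np.ones((2,2)))
n,l,st,ce=cv2.connectedComponentsWithStats(m); 
pts=np.argwhere((l>0)&(st[l,4]>60))[:,::-1].astype(np.float32)
hull=cv2.convexHull(pts)
ap=cv2.approxPolyDP(hull,4,True)[:,0]; print('corners',ap.tolist())
for p in ap: print(onz(c,*p,.045).round(4))
r=cv2.minAreaRect(pts); print(r)
# crop1 hand readings (px = 205+u/5,140+v/5)
def tp(u,v): return 205+(u-2)/5,140+(v-2)/5
for nme,u,v,z in [('ring',373,376,.046),('hubL',141,352,.075),('hubR',600,424,.075),('L a',47,372,.07),('L b',228,335,.07),('R a',508,406,.07),('R b',692,440,.07),
  ('cTL',123,65,.048),('cTR',709,152,.048),('cBR',658,509,.042),('cBL',65,420,.042)]:
    print(nme,onz(c,*tp(u,v),z).round(4))
def tri(a,pa,b,pb):
    o1,d1=ray(a,*pa);o2,d2=ray(b,*pb);A=np.stack([d1,-d2],1);k=np.linalg.lstsq(A,o2-o1,rcond=None)[0]
    p,q=o1+k[0]*d1,o2+k[1]*d2; return ((p+q)/2).round(4),np.linalg.norm(p-q).round(4)
def sp(u,v): return 205+(u-2)/5,195+(v-2)/5
print('hubL',tri(c,tp(141,352),s,sp(588,212)),'hubR',tri(c,tp(600,424),s,sp(226,90)))
# bowls
for nme,lo,hi in [('blue',100,118),('turq',80,95),('purp',135,160)]:
    k=((hsv[...,0]>=lo)&(hsv[...,0]<=hi)&(hsv[...,1]>90)).astype('uint8'); k[:220]=0;k[320:]=0;k[:,:100]=0;k[:,230:]=0
    n,l,st,ce=cv2.connectedComponentsWithStats(k); i=1+st[1:,4].argmax(); print(nme,st[i])
    cn=max(cv2.findContours((l==i).astype('uint8'),0,1)[0],key=cv2.contourArea); (u,v),rad=cv2.minEnclosingCircle(cn)
    print((u,v),rad,onz(c,u,v,.042).round(4), 'diam',2*rad/463*1.06)
for nme,u,v in [('ringg',142,210),('bottle',164,187),('tin',430,204),('weight',203,300),('loupe',280,291),('jar',427,246)]: print(nme,onz(c,u,v,.02).round(3))
w=cap('wrist'); st=bot.read_state()
R=w[2].T; print('cam axes in world',R.round(3).tolist())
E
```

```text
corners [[347.0, 171.0], [336.0, 243.0], [218.0, 224.0], [230.0, 152.0]]
[ 0.6602 -0.1342  0.045 ]
[ 0.4942 -0.1056  0.045 ]
[0.5398 0.1639 0.045 ]
[0.7085 0.1374 0.045 ]
((282.3428039550781, 198.57078552246094), (122.83782958984375, 76.4531478881836), 8.939565658569336)
ring [0.5597 0.0231 0.046 ]
hubL [0.5683 0.1259 0.075 ]
hubR [ 0.5341 -0.0786  0.075 ]
L a [0.5602 0.1689 0.07  ]
L b [0.5762 0.0874 0.07  ]
R a [ 0.543 -0.038  0.07 ]
R b [ 0.5271 -0.1197  0.07  ]
cTL [0.7064 0.1389 0.048 ]
cTR [ 0.6619 -0.1325  0.048 ]
cBR [ 0.4979 -0.1064  0.042 ]
cBL [0.541  0.1653 0.042 ]
hubL (array([0.5681, 0.1266, 0.0749]), np.float64(0.0015)) hubR (array([ 0.5344, -0.0789,  0.0728]), np.float64(0.0004))
blue [127 234  28  26 441]
(140.72471618652344, 246.2640380859375) 13.834165573120117 [0.4903 0.3423 0.042 ] diam 0.06334434344495604
turq [177 239  29  27 605]
(190.94444274902344, 252.5) 14.484874725341797 [0.4751 0.226  0.042 ] diam 0.06632383243569032
purp [116 283  31  28 629]
(131.13636779785156, 296.845458984375) 15.461685180664062 [0.3757 0.3609 0.042 ] diam 0.07079648506049203
ringg [0.577 0.349 0.02 ]
bottle [0.632 0.298 0.02 ]
tin [ 0.585 -0.329  0.02 ]
weight [0.366 0.201 0.02 ]
loupe [0.386 0.023 0.02 ]
jar [ 0.487 -0.318  0.02 ]
cam axes in world [[0.239, -0.937, -0.256], [-0.971, -0.23, -0.063], [-0.0, 0.264, -0.965]]
```

Emit:
{"method": "send_rows", "body": {"steps": [{"translation":[0.03,0.045,0.01],"dr":[0,0,0],"grip":0},{"translation":[0.06,0.09,0.02],"dr":[0,0,0],"grip":0},{"translation":[0.09,0.14,0.02],"dr":[0,0,0],"grip":0},{"translation":[0.12,0.19,0.02],"dr":[0,0,0],"grip":0},{"translation":[0.15,0.24,0.02],"dr":[0,0,0],"grip":0},{"translation":[0.18,0.29,0.02],"dr":[0,0,0],"grip":0},{"translation":[0.22,0.34,0.02],"dr":[0,0,0],"grip":0},{"translation":[0.25,0.39,0.02],"dr":[0,0,0],"grip":0},{"translation":[0.28,0.44,0.02],"dr":[0,0,0],"grip":0},{"translation":[0.31,0.49,0.02],"dr":[0,0,0],"grip":0},{"translation":[0.34,0.54,0.02],"dr":[0,0,0],"grip":0},{"translation":[0.34,0.55,0.02],"dr":[0,0,0],"grip":0}]}}

```text
time: 1.8
eef_pos: [0.4721, 0.0184, 0.2511]
orientation: [-0.0, 0.993, 0.122, 0.0]
contact_force: [-0.1, -1.3, -0.7]
finger_gap: 0.0854
```

```bash
python3 - <<'E'
from h import *
c=cap('wrist','w1'); np.savez('w1.npz',K=c[1],R=c[2],t=c[3]); s=bot.read_state(); print(s['time'],s['eef_pos'],s['orientation'],s['qpos'])
for p in [(.5345,-.0788,.073),(.568,.126,.075),(.56,.023,.046)]: print(proj(c,p))
E
```

```text
1.85 [0.47123035 0.01789159 0.25097327] [-2.05501537e-04  9.92603746e-01  1.21398709e-01 -3.38678117e-04] [-6.09763939e-02  1.85349062e-01  1.82144063e+00  3.10020453e-04
  1.13554373e+00  1.26629131e+00]
[412.5718116 144.672769 ]
[184.69416816  41.31589133]
[304.68527831  86.41295634]
```

View pics/w1.png

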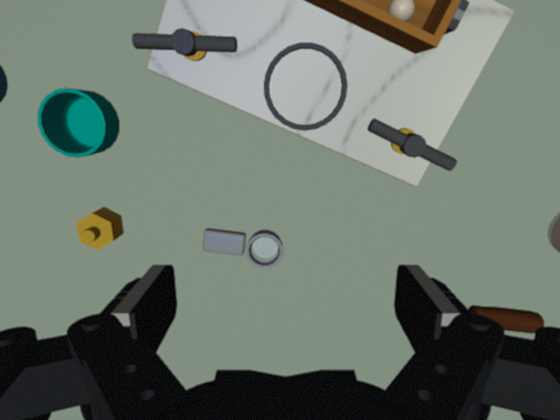

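Emit:
{"method": "send_rows", "body": {"steps": [{"translation":[0.02,0,-0.04],"dr":[0,0,-0.1],"grip":0},{"translation":[0.03,0,-0.08],"dr":[0,0,-0.2],"grip":0},{"translation":[0.03,0,-0.09],"dr":[0,0,-0.24],"grip":0},{"translation":[0.03,0,-0.09],"dr":[0,0,-0.24],"grip":0}]}}

```text
time: 2.35
eef_pos: [0.5004, 0.0149, 0.1607]
orientation: [0.0, 1.0, -0.0, -0.001]
contact_force: [0.3, -0.4, -0.3]
finger_gap: 0.0853
```

```bash
python3 - <<'E'
from h import *
c=cap('wrist','w2'); np.savez('w2.npz',K=c[1],R=c[2],t=c[3]); s=bot.read_state(); print(s['time'],s['eef_pos'],s['orientation'],s['qpos'],s['dq'].round(3))
for p in [(.5345,-.0788,.073),(.568,.126,.075),(.56,.023,.046)]: print(proj(c,p))
a=cv2.imread('pics/w1.png')
cv2.imwrite('pics/w1c.png',cv2.resize(a[0:200,120:320],None,fx=3,fy=3,interpolation=cv2.INTER_CUBIC))
cv2.imwrite('pics/w1d.png',cv2.resize(a[0:200,320:520],None,fx=3,fy=3,interpolation=cv2.INTER_CUBIC))
E
```

```text
2.4 [0.50087986 0.01499016 0.16154402] [ 6.04765538e-05  9.99999913e-01  3.93221859e-04 -1.28591218e-04] [-6.29373330e-02  3.52374678e-01  1.84478843e+00 -1.69055654e-04
  9.44678560e-01  1.50717163e+00] [ 0.007 -0.017 -0.013  0.001  0.004 -0.001]
[435.54185332 162.35566378]
[101.06361477 106.98899346]
[274.49212468 119.31292433]
```

View pics/w2.png

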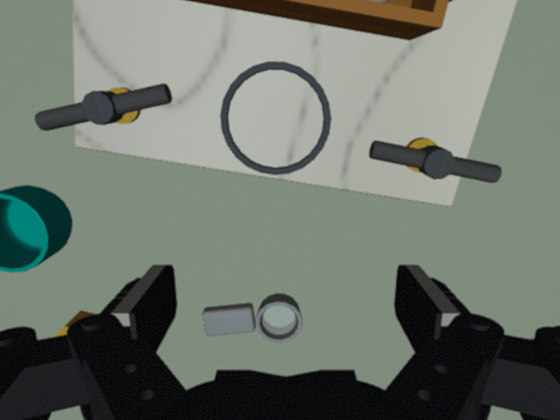

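View pics/w1c.png

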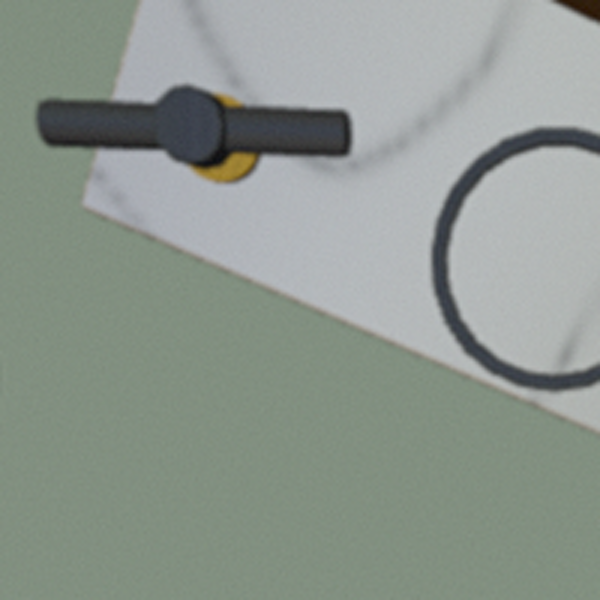

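View pics/w1d.png

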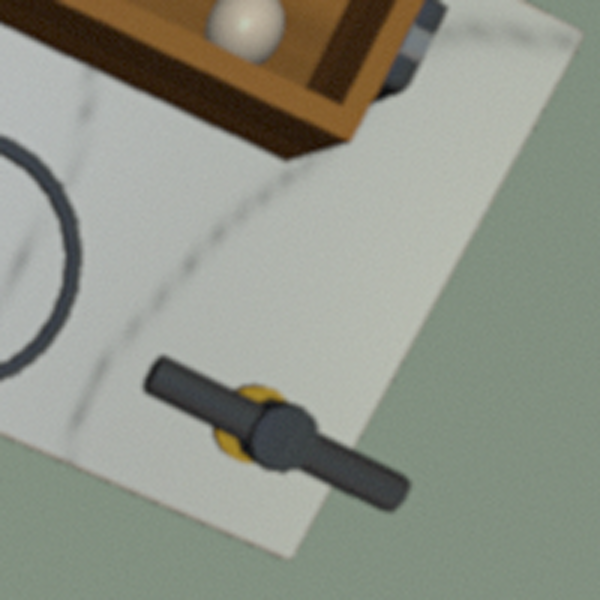

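```bash
cat >> h.py <<'E'
def ld(f):
    z=np.load(f+'.npz'); return (cv2.imread('pics/'+f+'.png'),z['K'],z['R'],z['t'])
def tri(a,pa,b,pb):
    o1,d1=ray(a,*pa);o2,d2=ray(b,*pb);A=np.stack([d1,-d2],1);k=np.linalg.lstsq(A,o2-o1,rcond=None)[0]
    p,q=o1+k[0]*d1,o2+k[1]*d2; return ((p+q)/2).round(4),np.linalg.norm(p-q).round(4)
def dark(c,u,v,r=75,th=85):
    g=c[0].max(2); m=(g<th).astype('uint8'); 
    m=cv2.morphologyEx(m,cv2.MORPH_OPEN,np.ones((3,3)))
    n,l,st,ce=cv2.connectedComponentsWithStats(m); 
    i=l[int(v),int(u)]
    p=np.argwhere(l==i)[:,::-1].astype(np.float32)
    r=cv2.minAreaRect(p); b=cv2.boxPoints(r)
    e=[(b[k]+b[(k+1)%4])/2 for k in range(4)]
    L=[np.linalg.norm(b[k]-b[(k+1)%4]) for k in range(4)]
    k=int(np.argmin(L)); ends=sorted([e[k].tolist(),e[(k+2)%4].tolist()])
    return np.array(ends),r[1],st[i,4],p
def gold(c,u,v):
    h=cv2.cvtColor(c[0],cv2.COLOR_BGR2HSV); m=((h[...,0]>12)&(h[...,0]<32)&(h[...,1]>120)).astype('uint8')
    y0,x0=max(0,int(v)-30),max(0,int(u)-30); q=np.zeros_like(m); q[y0:int(v)+30,x0:int(u)+30]=m[y0:int(v)+30,x0:int(u)+30]
    return np.argwhere(q)[:,::-1]
E
python3 - <<'E'
from h import *
a,b=ld('w1'),ld('w2')
for n,pa,pb in [('L',(184,43),(103,107)),('R',(413,146),(438,162))]:
    ea,wa,sa,_=dark(a,*pa); eb,wb,sb,_=dark(b,*pb); print(n,ea.round(1).tolist(),wa,sa,eb.round(1).tolist(),wb,sb)
    e0=tri(a,ea[0],b,eb[0]); e1=tri(a,ea[1],b,eb[1]); print(e0,e1)
    d=e1[0]-e0[0]; print('mid',(e0[0]+e1[0])/2,'len',np.linalg.norm(d),'ang',np.degrees(np.arctan2(d[1],d[0])))
print('BL',tri(a,(147.7,69),b,(75.5,147)),'BR',tri(a,(416.7,185.3),b,(452,206)))
print('ring',tri(a,(305.5,86),b,(275.5,118)))
E
```

```text
L [[133.1, 34.6], [235.8, 49.6]] (103.79788208007812, 25.43924331665039) 1705 [[34.5, 114.9], [171.3, 99.3]] (32.72980499267578, 137.61846923828125) 3049
(array([0.5632, 0.1673, 0.0738]), np.float64(0.0004)) (array([0.5728, 0.0864, 0.066 ]), np.float64(0.0003))
mid [0.568   0.12685 0.0699 ] len 0.08184014907122297 ang -83.23264145372109
R [[368.0, 127.1], [455.4, 162.1]] (94.14753723144531, 22.097745895385742) 1385 [[372.0, 141.7], [497.6, 181.5]] (131.78367614746094, 31.063068389892578) 2664
(array([ 0.5401, -0.0563, -0.0089]), np.float64(0.0018)) (array([ 0.5292, -0.1032,  0.1042]), np.float64(0.0037))
mid [ 0.53465 -0.07975  0.04765] len 0.12292286199076233 ang -103.08380691214298
BL (array([0.5406, 0.1644, 0.0405]), np.float64(0.0003)) BR (array([ 0.4983, -0.1062,  0.0439]), np.float64(0.0003))
ring (array([0.5608, 0.0223, 0.0431]), np.float64(0.0001))
```

```bash
python3 - <<'E'
from h import *
a=cv2.imread('pics/w2.png')
x=np.hstack([a[70:150,20:190],a[120:200,355:525]])
y=np.vstack([cv2.resize(a[70:140,20:190],None,fx=4.5,fy=4.5,interpolation=cv2.INTER_CUBIC),cv2.resize(a[130:190,355:525],None,fx=4.5,fy=4.5,interpolation=cv2.INTER_CUBIC)])
print(y.shape); cv2.imwrite('pics/w2c.png',y)
E
```

```text
(585, 765, 3)
```

View pics/w2c.png

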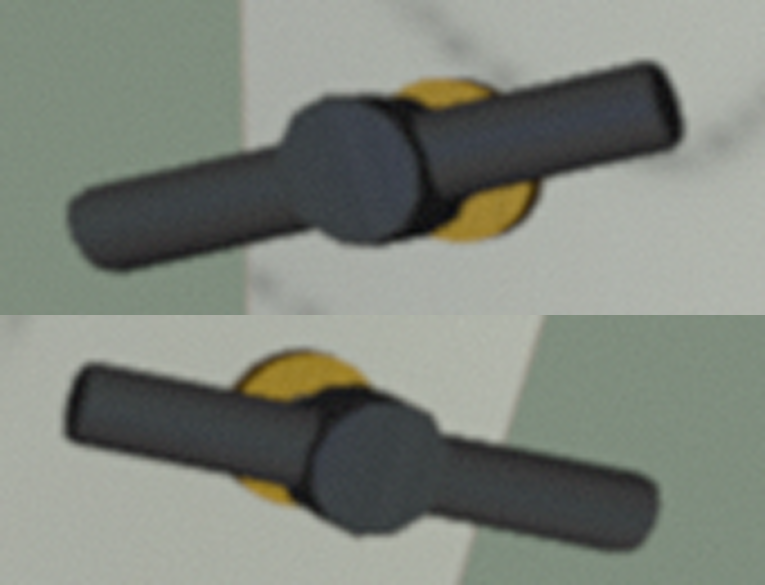

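```bash
python3 - <<'E'
from h import *
a,b=ld('w1'),ld('w2')
o=.35
def A(u,v,x0): return (x0+u/3-o,v/3-o)
def BL(u,v): return (20+u/4.5-o,70+v/4.5-o)
def BR(u,v): return (355+u/4.5-o,130+(v-315)/4.5-o)
for n,pa,pb in [('hubL',A(189,125,120),BL(352,170)),('hubR',A(283,436,320),BR(373,467)),
 ('colL',A(217,139,120),BL(459,160)),('colR',A(253,424,320),BR(306,427)),
 ('Lout',A(40,123,120),BL(88,228)),('Lin',A(349,132,120),BL(668,105)),
 ('Rin',A(152,375,320),BR(80,403)),('Rout',A(404,494,320),BR(645,512))]:
    print(n,pa,pb,*tri(a,pa,b,pb))
E
```

```text
hubL (182.65, 41.31666666666666) (97.87222222222223, 107.42777777777778) [0.5676 0.1273 0.0761] 0.0003
hubR (413.9833333333333, 144.98333333333335) (437.5388888888889, 163.42777777777778) [ 0.5345 -0.0783  0.0777] 0.0002
colL (191.98333333333332, 45.983333333333334) (121.65, 105.20555555555556) [0.5693 0.1296 0.0378] 0.0001
colR (403.9833333333333, 140.98333333333335) (422.65, 154.5388888888889) [ 0.5357 -0.0806  0.044 ] 0.0009
Lout (132.98333333333335, 40.65) (39.205555555555556, 120.31666666666666) [0.5595 0.1703 0.0656] 0.0009
Lin (235.98333333333332, 43.65) (168.09444444444446, 92.98333333333333) [0.5763 0.086  0.0726] 0.0005
Rin (370.31666666666666, 124.65) (372.42777777777775, 149.20555555555555) [ 0.5419 -0.0401  0.0658] 0.0004
Rout (454.3166666666666, 164.31666666666666) (497.98333333333335, 173.42777777777778) [ 0.527  -0.1215  0.0694] 0.0005
```

Emit:
{"method": "send_rows", "body": {"steps": [{"translation":[0.02,0.03,0.0],"dr":[0,0,0.18],"grip":88},{"translation":[0.04,0.06,0.0],"dr":[0,0,0.36],"grip":88},{"translation":[0.06,0.09,0],"dr":[0,0,0.54],"grip":88},{"translation":[0.067,0.112,0],"dr":[0,0,0.72],"grip":88},{"translation":[0.067,0.112,0],"dr":[0,0,0.9],"grip":88},{"translation":[0.067,0.112,0],"dr":[0,0,1.08],"grip":88},{"translation":[0.067,0.112,0],"dr":[0,0,1.26],"grip":88},{"translation":[0.067,0.112,0],"dr":[0,0,1.44],"grip":88},{"translation":[0.067,0.112,0],"dr":[0,0,1.62],"grip":88},{"translation":[0.067,0.112,0],"dr":[0,0,1.8],"grip":88},{"translation":[0.067,0.112,0],"dr":[0,0,1.98],"grip":88},{"translation":[0.067,0.112,0],"dr":[0,0,2.16],"grip":88}]}}

```text
time: 3.9
eef_pos: [0.5685, 0.1273, 0.1626]
orientation: [0.001, 0.468, 0.884, 0.0]
contact_force: [-0.5, -0.7, 0.1]
finger_gap: 0.0561
```

```bash
python3 - <<'E'
from h import *
c=cap('wrist','w3'); np.savez('w3.npz',K=c[1],R=c[2],t=c[3]); s=bot.read_state(); print(s['time'],s['eef_pos'],s['orientation'],s['qpos'],s['finger_gap'])
E
```

```text
3.95 [0.56848727 0.1273392  0.16257431] [7.12294687e-04 4.64223901e-01 8.85717480e-01 4.56998954e-04] [ 1.40496800e-01  4.85379829e-01  1.63176095e+00 -1.04687110e-04
  1.02276165e+00 -4.64728339e-01] 0.05589135621090339
```

View pics/w3.png

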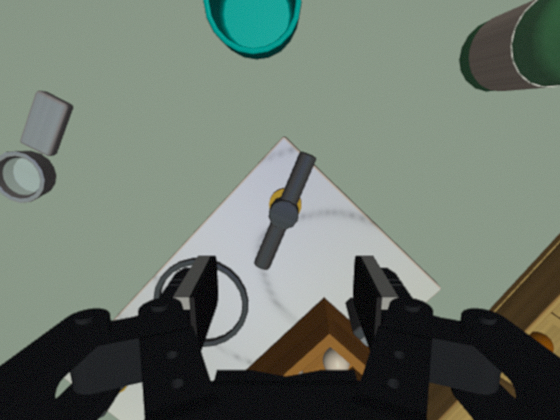

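Emit:
{"method": "send_rows", "body": {"steps": [{"translation":[0,0,0.0],"dr":[0,0,0.18],"grip":88},{"translation":[0,0,0.0],"dr":[0,0,0.36],"grip":88},{"translation":[0,0,0],"dr":[0,0,0.54],"grip":88},{"translation":[0,0,0],"dr":[0,0,0.72],"grip":88},{"translation":[0,0,0],"dr":[0,0,0.9],"grip":88},{"translation":[0,0,0],"dr":[0,0,1.08],"grip":88},{"translation":[0,0.0,-0.01],"dr":[0,0,1.26],"grip":88},{"translation":[0,0,-0.02],"dr":[0,0,1.44],"grip":88},{"translation":[0,0,-0.03],"dr":[0,0,1.62],"grip":88},{"translation":[0,0,-0.04],"dr":[0,0,1.8],"grip":88},{"translation":[0,0.0005,-0.05],"dr":[0,0,1.92],"grip":88},{"translation":[0,0.0005,-0.05],"dr":[0,0,1.92],"grip":88}]}}

```text
time: 5.45
eef_pos: [0.5681, 0.128, 0.1116]
orientation: [-0.0, -0.451, 0.892, 0.0]
contact_force: [-0.1, -0.6, 0.4]
finger_gap: 0.0561
```

```bash
python3 - <<'E'
from h import *
c=cap('wrist','w4'); np.savez('w4.npz',K=c[1],R=c[2],t=c[3]); s=bot.read_state(); print(s['time'],s['eef_pos'],s['orientation'],s['qpos'],s['finger_gap'])
E
```

```text
5.5 [0.56837671 0.12806958 0.11198231] [ 2.92659722e-04 -4.50635691e-01  8.92707886e-01 -1.32143104e-04] [ 1.41756768e-01  5.52944227e-01  1.66523098e+00 -7.91349748e-05
  9.22778337e-01 -2.36394647e+00] 0.055983260193656285
```

View pics/w4.png

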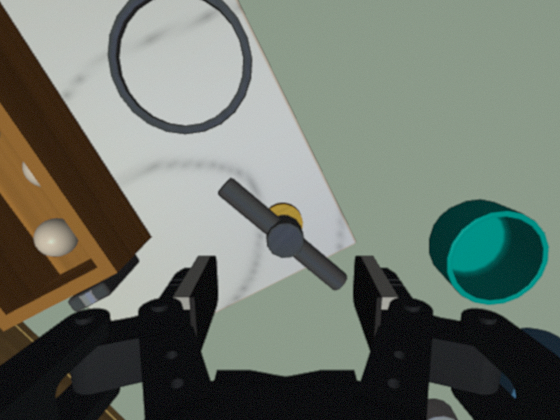

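Emit:
{"method": "send_rows", "body": {"steps": [{"translation":[0,0,-0.03],"dr":[0,0,0],"grip":88},{"translation":[0,0,-0.058],"dr":[0,0,0],"grip":88},{"translation":[0,0,-0.058],"dr":[0,0,0],"grip":88}]}}

```text
time: 5.88
eef_pos: [0.5674, 0.1281, 0.0526]
orientation: [-0.001, -0.451, 0.892, 0.0]
contact_force: [-0.5, -0.7, -0.5]
finger_gap: 0.056
```

```bash
python3 - <<'E'
from h import *
c=cap('wrist','w5'); np.savez('w5.npz',K=c[1],R=c[2],t=c[3]); s=bot.read_state(); print(s['time'],s['eef_pos'],s['contact_force'],s['torque'])
E
```

```text
5.925 [0.56830508 0.12826646 0.05385136] [-0.26303985  0.34686466  0.51022778] [-0.01220776  0.01300737 -0.03003084]
```

View pics/w5.png

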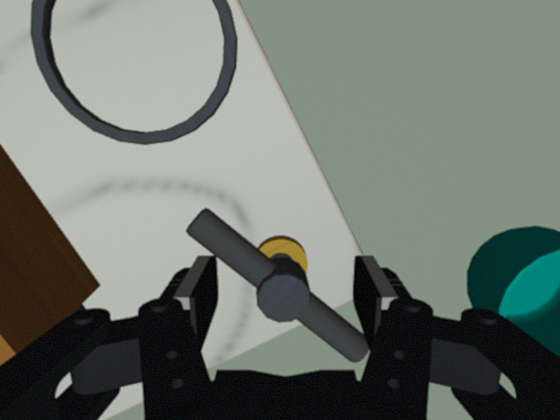

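Emit:
{"method": "send_rows", "body": {"steps": [{"translation":[0,0,0],"dr":[0,0,-0.12],"grip":88},{"translation":[0,0,0],"dr":[0,0,-0.24],"grip":88},{"translation":[0,0,0],"dr":[0,0,-0.36],"grip":88},{"translation":[0,0,0],"dr":[0,0,-0.52],"grip":88},{"translation":[0,0,0],"dr":[0,0,-0.7],"grip":88},{"translation":[0,0,0],"dr":[0,0,-0.88],"grip":88},{"translation":[0,0,0],"dr":[0,0,-1.06],"grip":88},{"translation":[0,0,0],"dr":[0,0,-1.24],"grip":88},{"translation":[0,0,0],"dr":[0,0,-1.42],"grip":88},{"translation":[0,0,0],"dr":[0,0,-1.6],"grip":88},{"translation":[0,0,0],"dr":[0,0,-1.78],"grip":88},{"translation":[0,0,0],"dr":[0,0,-1.96],"grip":88}]}}

```text
time: 7.42
eef_pos: [0.5695, 0.1281, 0.0553]
orientation: [0.001, 0.492, 0.871, 0.001]
contact_force: [1.3, -2.9, -0.8]
finger_gap: 0.0561
```

```bash
python3 - <<'E'
from h import *
c=cap('wrist','w6'); np.savez('w6.npz',K=c[1],R=c[2],t=c[3]); s=bot.read_state(); print(s['time'],s['eef_pos'],s['contact_force'],s['torque'],s['finger_gap'],s['orientation'])
E
```

```text
7.475 [0.56936991 0.12813225 0.05525237] [-0.10947099 -2.36395004 -0.52817619] [-0.25461794 -0.20076938  0.0243691 ] 0.05628121819854324 [1.31655983e-03 4.95546668e-01 8.68580027e-01 7.09971091e-04]
```

View pics/w6.png

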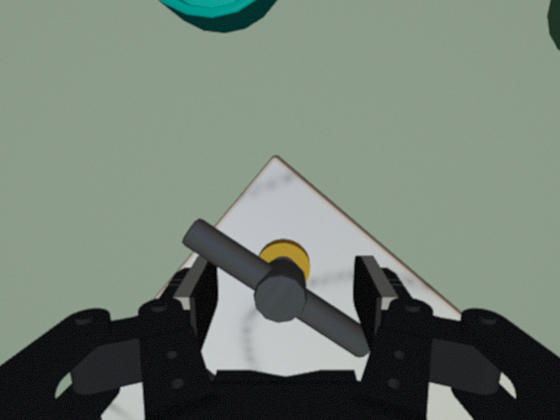

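Emit:
{"method": "send_rows", "body": {"steps": [{"translation":[0,0,0],"dr":[0,0,-0.18],"grip":88},{"translation":[0,0,0],"dr":[0,0,-0.36],"grip":88},{"translation":[0,0,0],"dr":[0,0,-0.54],"grip":88},{"translation":[0,0,0],"dr":[0,0,-0.72],"grip":88},{"translation":[0,0,0],"dr":[0,0,-0.9],"grip":88},{"translation":[0,0,0],"dr":[0,0,-1.08],"grip":88},{"translation":[0,0,0],"dr":[0,0,-1.26],"grip":88},{"translation":[0,0,0],"dr":[0,0,-1.44],"grip":88},{"translation":[0,0,0],"dr":[0,0,-1.62],"grip":88},{"translation":[0,0,0],"dr":[0,0,-1.8],"grip":88},{"translation":[0,0,0],"dr":[0,0,-1.98],"grip":88},{"translation":[0,0,0],"dr":[0,0,-2.16],"grip":88}]}}

```text
time: 8.98
eef_pos: [0.5695, 0.1283, 0.055]
orientation: [-0.0, 1.0, -0.022, 0.002]
contact_force: [3.7, -1.7, -2.4]
finger_gap: 0.0559
```

Emit:
{"method": "send_rows", "body": {"steps": [{"translation":[0,0,0],"dr":[0,0,-0.18],"grip":88},{"translation":[0,0,0],"dr":[0,0,-0.36],"grip":88},{"translation":[0,0,0],"dr":[0,0,-0.54],"grip":88},{"translation":[0,0,0],"dr":[0,0,-0.72],"grip":88},{"translation":[0,0,0],"dr":[0,0,-0.72],"grip":88},{"translation":[0,0,0],"dr":[0,0,-0.57],"grip":88}]}}

```text
time: 9.72
eef_pos: [0.5685, 0.1285, 0.0543]
orientation: [-0.0, 0.955, -0.296, 0.0]
contact_force: [-0.2, 0.3, 0.2]
finger_gap: 0.0559
```

```bash
python3 - <<'E'
from h import *
c=cap('wrist','w7'); np.savez('w7.npz',K=c[1],R=c[2],t=c[3]); s=bot.read_state(); print(s['time'],s['eef_pos'],s['contact_force'],s['torque'],s['finger_gap'],s['orientation'],s['qpos'])
c=cap('top','t7');
cv2.imwrite('pics/t7c.png',cv2.resize(c[0][130:260,195:365],None,fx=4.5,fy=4.5,interpolation=cv2.INTER_CUBIC))
E
```

```text
9.775 [0.56843212 0.12853647 0.05417493] [ 0.20789664 -0.09359233 -0.17468937] [0.00665391 0.00695589 0.01853058] 0.056068779336063586 [-2.69470895e-04  9.56490917e-01 -2.91761814e-01  3.10533809e-04] [1.42407912e-01 6.39572179e-01 1.68949839e+00 3.09143118e-04
 8.11730982e-01 2.30512817e+00]
```

View pics/w7.png

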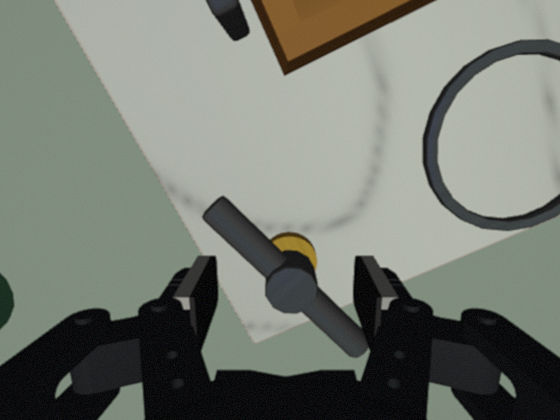

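View pics/t7c.png

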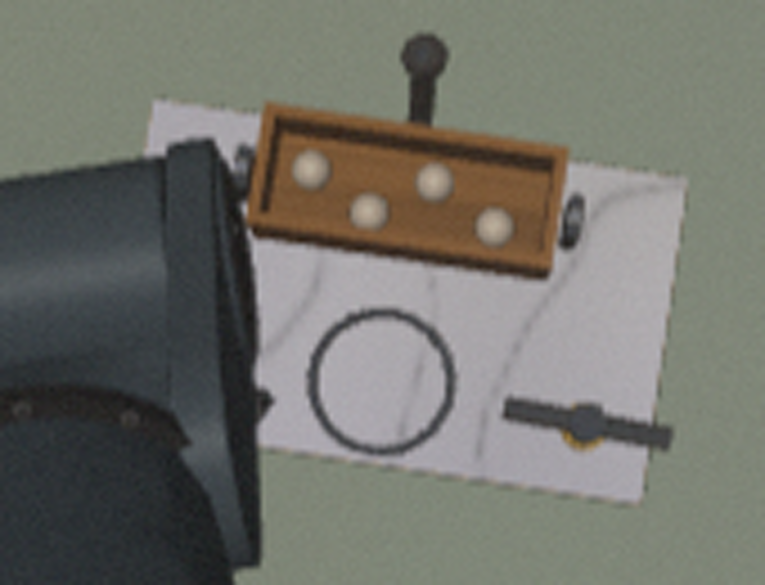

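Emit:
{"method": "send_rows", "body": {"steps": [{"translation":[0,0,0.05],"dr":[0,0,0],"grip":88},{"translation":[0,0,0.07],"dr":[0,0,0.18],"grip":88},{"translation":[-0.01,-0.05,0.07],"dr":[0,0,0.36],"grip":88},{"translation":[-0.02,-0.1,0.07],"dr":[0,0,0.54],"grip":88},{"translation":[-0.03,-0.15,0.07],"dr":[0,0,0.72],"grip":88},{"translation":[-0.0337,-0.2,0.07],"dr":[0,0,0.9],"grip":88},{"translation":[-0.0337,-0.207,0.07],"dr":[0,0,1.08],"grip":88},{"translation":[-0.0337,-0.207,0.07],"dr":[0,0,1.26],"grip":88},{"translation":[-0.0337,-0.207,0.07],"dr":[0,0,1.44],"grip":88},{"translation":[-0.0337,-0.207,0.07],"dr":[0,0,1.62],"grip":88},{"translation":[-0.0337,-0.207,0.07],"dr":[0,0,1.8],"grip":88},{"translation":[-0.0337,-0.207,0.07],"dr":[0,0,1.98],"grip":88}]}}

```text
time: 11.32
eef_pos: [0.5346, -0.0785, 0.1238]
orientation: [0.0, 0.772, 0.635, 0.0]
contact_force: [0.1, 0.5, -0.7]
finger_gap: 0.0561
```

```bash
python3 - <<'E'
from h import *
c=cap('wrist','w8'); np.savez('w8.npz',K=c[1],R=c[2],t=c[3]); s=bot.read_state(); print(s['time'],s['eef_pos'],s['finger_gap'],s['orientation'],s['qpos'])
c=cap('top','t8');
cv2.imwrite('pics/t8c.png',cv2.resize(c[0][130:260,195:365],None,fx=4.5,fy=4.5,interpolation=cv2.INTER_CUBIC))
E
```

```text
11.375 [ 0.53456453 -0.07853157  0.12379394] 0.055804775834935816 [1.07877897e-04 7.69482460e-01 6.38667910e-01 1.82781665e-04] [-2.32113495e-01  4.70439373e-01  1.77224960e+00  2.07118738e-04
  8.98511351e-01 -4.69779000e-02]
```

View pics/w8.png

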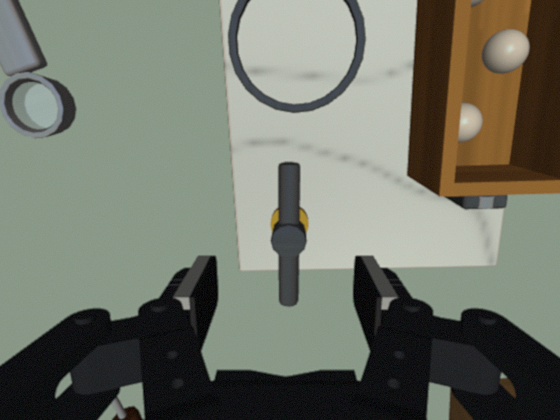

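View pics/t8c.png

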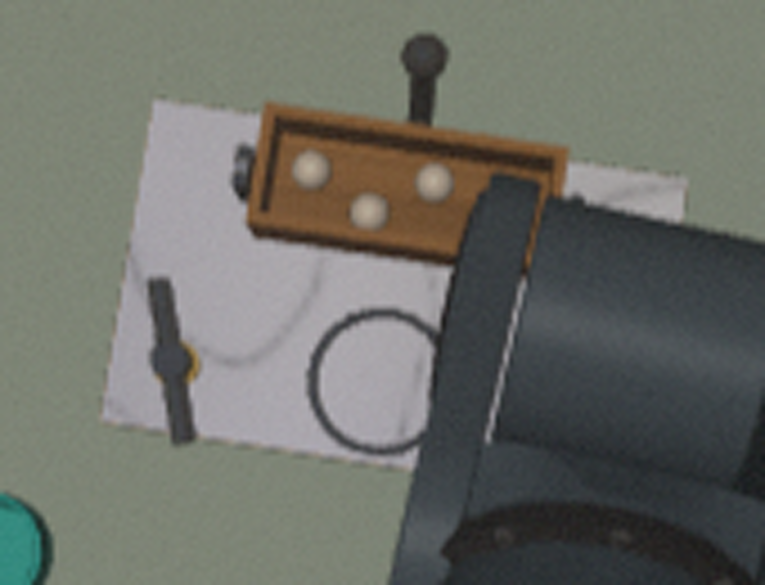

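Emit:
{"method": "send_rows", "body": {"steps": [{"translation":[0,0,0.0],"dr":[0,0,0.18],"grip":88},{"translation":[0,0,0.0],"dr":[0,0,0.36],"grip":88},{"translation":[0,0,0],"dr":[0,0,0.54],"grip":88},{"translation":[0,0,0],"dr":[0,0,0.72],"grip":88},{"translation":[0,0,0],"dr":[0,0,0.9],"grip":88},{"translation":[0,0,0],"dr":[0,0,1.08],"grip":88},{"translation":[0,0.0,0],"dr":[0,0,1.26],"grip":88},{"translation":[0,0,0],"dr":[0,0,1.44],"grip":88},{"translation":[0,0,0],"dr":[0,0,1.62],"grip":88},{"translation":[0,0,-0.01],"dr":[0,0,1.8],"grip":88},{"translation":[0,0,-0.02],"dr":[0,0,1.98],"grip":88},{"translation":[0,0,-0.025],"dr":[0,0,2.16],"grip":88}]}}

```text
time: 12.92
eef_pos: [0.5343, -0.0785, 0.0981]
orientation: [-0.0, -0.194, 0.981, 0.0]
contact_force: [0.3, 0.3, -0.5]
finger_gap: 0.0556
```

Emit:
{"method": "send_rows", "body": {"steps": [{"translation":[0,0,-0.005],"dr":[0,0,0.18],"grip":88},{"translation":[0,0,-0.01],"dr":[0,0,0.2],"grip":88},{"translation":[0,0,-0.045],"dr":[0,0,0.2],"grip":88},{"translation":[0,0,-0.045],"dr":[0,0,0.2],"grip":88}]}}

```text
time: 13.42
eef_pos: [0.5332, -0.0783, 0.0518]
orientation: [-0.002, -0.288, 0.958, 0.001]
contact_force: [0.5, -0.1, 0.7]
finger_gap: 0.0559
```

```bash
python3 - <<'E'
from h import *
c=cap('wrist','w9'); np.savez('w9.npz',K=c[1],R=c[2],t=c[3]); s=bot.read_state(); print(s['time'],s['eef_pos'],s['contact_force'],s['orientation'],s['qpos'])
E
```

```text
13.475 [ 0.53409599 -0.07852078  0.05312047] [ 0.18416125  0.52193001 -1.49258959] [-7.26111257e-04 -2.88483309e-01  9.57484553e-01  4.29826128e-04] [-2.32222538e-01  5.83794488e-01  1.80481041e+00  2.36953685e-05
  7.54675263e-01 -2.38832120e+00]
```

View pics/w9.png

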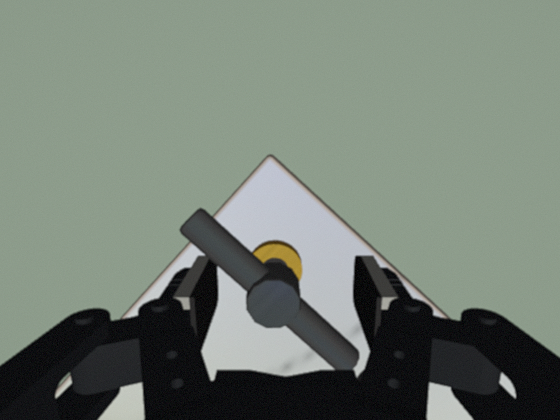

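Emit:
{"method": "send_rows", "body": {"steps": [{"translation":[0.003,-0.002,0.001],"dr":[0,0,0],"grip":88},{"translation":[0.003,-0.002,0.001],"dr":[0,0,-0.12],"grip":88},{"translation":[0.003,-0.002,0.001],"dr":[0,0,-0.24],"grip":88},{"translation":[0.003,-0.002,0.001],"dr":[0,0,-0.4],"grip":88},{"translation":[0.003,-0.002,0.001],"dr":[0,0,-0.58],"grip":88},{"translation":[0.003,-0.002,0.001],"dr":[0,0,-0.76],"grip":88},{"translation":[0.003,-0.002,0.001],"dr":[0,0,-0.94],"grip":88},{"translation":[0.003,-0.002,0.001],"dr":[0,0,-1.12],"grip":88},{"translation":[0.003,-0.002,0.001],"dr":[0,0,-1.3],"grip":88},{"translation":[0.003,-0.002,0.001],"dr":[0,0,-1.48],"grip":88},{"translation":[0.003,-0.002,0.001],"dr":[0,0,-1.66],"grip":88},{"translation":[0.003,-0.002,0.001],"dr":[0,0,-1.84],"grip":88}]}}

```text
time: 14.98
eef_pos: [0.5384, -0.0812, 0.0556]
orientation: [0.001, 0.588, 0.809, 0.0]
contact_force: [-0.6, -2.7, -2.5]
finger_gap: 0.0559
```

```bash
python3 - <<'E'
from h import *
c=cap('wrist','w10'); np.savez('w10.npz',K=c[1],R=c[2],t=c[3]); s=bot.read_state(); print(s['time'],s['eef_pos'],s['contact_force'],s['orientation'],s['torque'])
E
```

```text
15.025 [ 0.53834293 -0.08117344  0.05556397] [ 0.37933461 -2.40611294 -1.50241271] [1.06838398e-03 5.91847835e-01 8.06048969e-01 2.40823676e-04] [-0.2929324  -0.08504993 -0.012844  ]
```

View pics/w10.png

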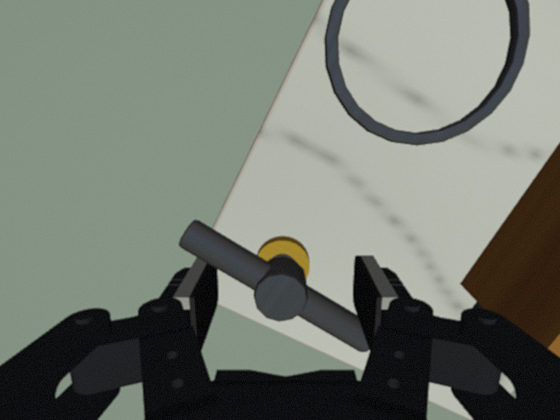

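Emit:
{"method": "send_rows", "body": {"steps": [{"translation":[0,0,0],"dr":[0,0,-0.18],"grip":88},{"translation":[0,0,0],"dr":[0,0,-0.36],"grip":88},{"translation":[0,0,0],"dr":[0,0,-0.54],"grip":88},{"translation":[0,0,0],"dr":[0,0,-0.72],"grip":88},{"translation":[0,0,0],"dr":[0,0,-0.9],"grip":88},{"translation":[0,0,0],"dr":[0,0,-1.08],"grip":88},{"translation":[0,0,0],"dr":[0,0,-1.26],"grip":88},{"translation":[0,0,0],"dr":[0,0,-1.44],"grip":88},{"translation":[0,0,0],"dr":[0,0,-1.62],"grip":88},{"translation":[0,0,0],"dr":[0,0,-1.66],"grip":88},{"translation":[0,0,0],"dr":[0,0,-1.66],"grip":88},{"translation":[0,0,0],"dr":[0,0,-1.51],"grip":88}]}}

```text
time: 16.52
eef_pos: [0.538, -0.0807, 0.055]
orientation: [0.0, 0.981, 0.192, 0.001]
contact_force: [-0.1, 0.3, 0.4]
finger_gap: 0.0561
```

Emit:
{"method": "send_rows", "body": {"steps": [{"translation":[0,0,0.05],"dr":[0,0,0],"grip":88},{"translation":[-0.04,0.05,0.09],"dr":[0,0,-0.1],"grip":88},{"translation":[-0.05,0.1,0.11],"dr":[0,0,-0.2],"grip":88},{"translation":[-0.06,0.1,0.13],"dr":[0,0,-0.35],"grip":88},{"translation":[-0.065,0.1,0.13],"dr":[0,0,-0.35],"grip":88},{"translation":[-0.065,0.1,0.13],"dr":[0,0,-0.35],"grip":88}]}}

```text
time: 17.27
eef_pos: [0.4724, 0.019, 0.1839]
orientation: [-0.0, 1.0, 0.017, -0.0]
contact_force: [0.7, 0.5, -0.4]
finger_gap: 0.0559
```

```bash
python3 - <<'E'
from h import *
c=cap('wrist','w11'); np.savez('w11.npz',K=c[1],R=c[2],t=c[3]); s=bot.read_state(); print(s['time'],s['eef_pos'],s['contact_force'],s['orientation'],s['dq'].round(3))
c=cap('top','t11'); c2=cap('scene','s11')
cv2.imwrite('pics/s11c.png',cv2.resize(c2[0][195:300,205:350],None,fx=5,fy=5,interpolation=cv2.INTER_CUBIC))
E
```

```text
17.325 [0.47248332 0.01892896 0.18368221] [-0.06743074  0.44081386  0.28226   ] [-5.54079018e-05  9.99863525e-01  1.65172847e-02 -3.27878135e-04] [-0.002  0.01  -0.006  0.001  0.001  0.016]
```

View pics/w11.png

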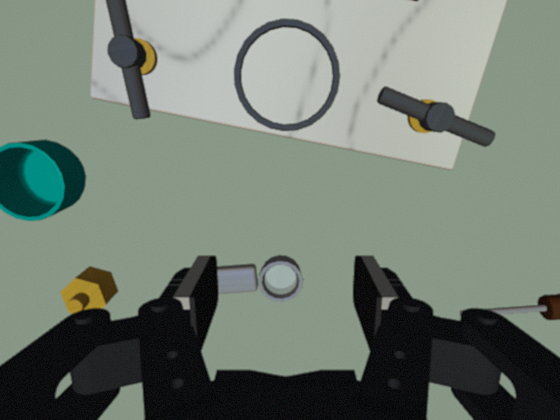

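View pics/s11c.png

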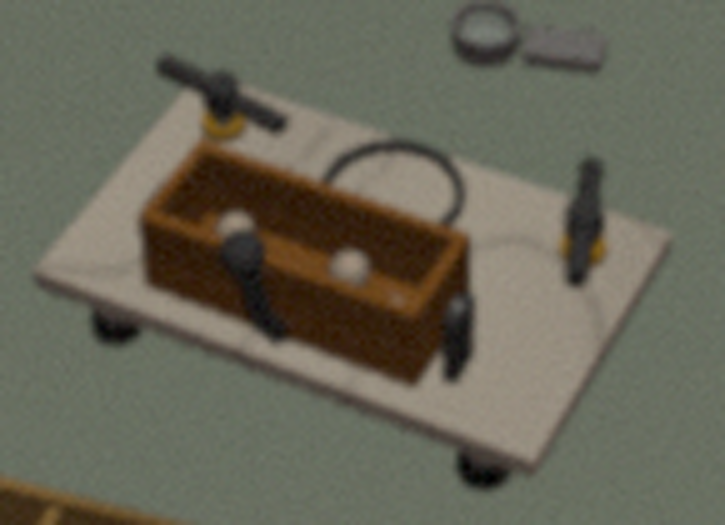

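Emit:
{"method": "send_rows", "body": {"steps": [{"translation":[-0.01,0,0.05],"dr":[0,0,-0.1],"grip":0},{"translation":[-0.02,0,0.1],"dr":[0,0,-0.18],"grip":0},{"translation":[-0.02,0,0.11],"dr":[0,0,-0.18],"grip":0},{"translation":[-0.02,0,0.11],"dr":[0,0,-0.18],"grip":0},{"translation":[-0.02,0,0.11],"dr":[0,0,-0.18],"grip":0}]}}

```text
time: 18.05
eef_pos: [0.4521, 0.0193, 0.2926]
orientation: [0.0, 0.997, -0.074, -0.001]
contact_force: [-0.3, 0.4, 0.1]
finger_gap: 0.0856
```

```bash
python3 - <<'E'
from h import *
c=cap('wrist','w12'); np.savez('w12.npz',K=c[1],R=c[2],t=c[3]); s=bot.read_state(); print(s['time'],s['eef_pos'],s['dq'].round(3))
E
```

```text
18.1 [0.45212662 0.01932793 0.29270799] [ 0.001 -0.004 -0.004  0.001  0.003  0.005]
```

Emit:
{"method": "send_rows", "body": {"steps": [{"translation":[0.05,0,0],"dr":[0,0,0],"grip":0},{"translation":[0.11,0,0],"dr":[0,0,0],"grip":0},{"translation":[0.16,0,0],"dr":[0,0,0],"grip":0},{"translation":[0.16,0,0],"dr":[0,0,0],"grip":0},{"translation":[0.16,0,0],"dr":[0,0,0],"grip":0}]}}

```text
time: 18.73
eef_pos: [0.6118, 0.0194, 0.293]
orientation: [0.0, 0.997, -0.074, -0.001]
contact_force: [-0.9, 0.7, 0.0]
finger_gap: 0.0853
```

```bash
python3 - <<'E'
from h import *
c=cap('wrist','w13'); np.savez('w13.npz',K=c[1],R=c[2],t=c[3]); s=bot.read_state(); print(s['time'],s['eef_pos'],s['dq'].round(3))
E
```

```text
18.775 [0.61163568 0.0194291  0.29371654] [-0.001 -0.02   0.002 -0.002  0.001  0.002]
```

View pics/w12.png

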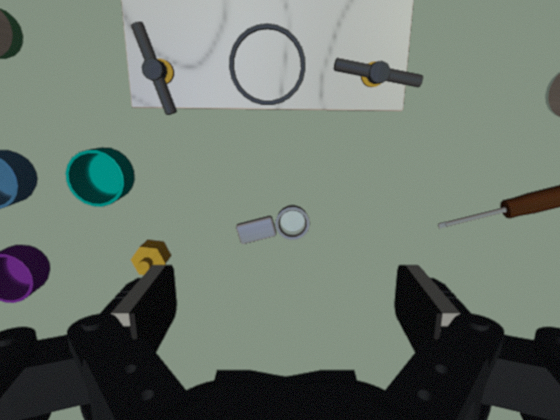

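View pics/w13.png

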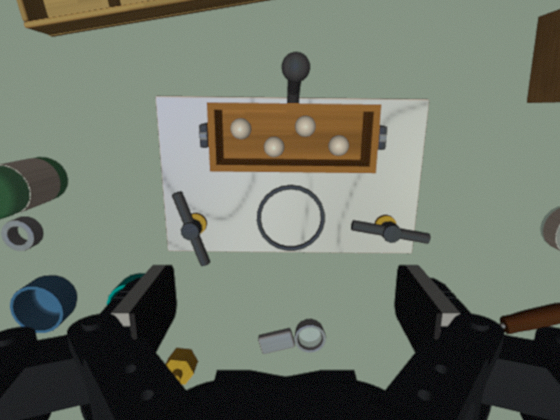

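```bash
cat >> h.py <<'E'
def edgeline(im,p,q,n=60,half=7,skip=None):
    """subpixel edge along segment p-q: saturation step between white slab (low S) and green"""
    b=cv2.GaussianBlur(im,(0,0),0.8).astype(np.float32)
    S=(b[...,1]-b[...,2])  # G-R : table green, slab ~0
    p,q=np.array(p,float),np.array(q,float); d=(q-p)/np.linalg.norm(q-p); nn=np.array([-d[1],d[0]])
    t=np.linspace(-half,half,8*half+1); out=[]
    for k in np.linspace(.06,.94,n):
        c=p+(q-p)*k; P=c+np.outer(t,nn)
        v=cv2.remap(S,P[:,0:1].astype(np.float32),P[:,1:2].astype(np.float32),cv2.INTER_LINEAR)[:,0]
        lo,hi=np.median(v[:12]),np.median(v[-12:])
        if abs(hi-lo)<6: continue
        m=(lo+hi)/2; s=np.where(np.diff(np.sign(v-m))!=0)[0]
        if len(s)!=1: continue
        i=s[0]; out.append(c+nn*(t[i]+(m-v[i])/(v[i+1]-v[i])*(t[1]-t[0])))
    out=np.array(out,np.float32)
    L=cv2.fitLine(out,cv2.DIST_HUBER,0,.01,.01).ravel()
    r=(out-L[2:])@np.array([-L[1],L[0]]); return L,len(out),np.std(r)
def isect(a,b):
    A=np.array([[a[0],-b[0]],[a[1],-b[1]]]); k=np.linalg.solve(A,b[2:]-a[2:]); return a[2:]+k[0]*a[:2]
def corners(c,TL,TR,BR,BL):
    E=[edgeline(c[0],TL,TR),edgeline(c[0],TR,BR),edgeline(c[0],BR,BL),edgeline(c[0],BL,TL)]
    print('edges n,std',[(e[1],round(float(e[2]),2)) for e in E])
    return [isect(E[3][0],E[0][0]),isect(E[0][0],E[1][0]),isect(E[1][0],E[2][0]),isect(E[2][0],E[3][0])]
OBJ=np.array([[.085,.14,0],[.085,-.14,0],[-.085,-.14,0],[-.085,.14,0]])
def pnp(c,cs):
    ok,rv,tv,er=cv2.solvePnPGeneric(OBJ,np.array(cs,float),c[1],None,flags=cv2.SOLVEPNP_IPPE)[:4]
    for r,t,e in zip(rv,tv,er):
        r,t=cv2.solvePnPRefineLM(OBJ,np.array(cs,float),c[1],None,r,t)
        Rw=c[2].T@cv2.Rodrigues(r)[0]; tw=c[2].T@(t.ravel()-c[3])
        print('pos',tw.round(4),'rms',e.ravel().round(3),'yaw',np.degrees(np.arctan2(Rw[1,0],Rw[0,0])).round(2),'slope along stand x (front up>0 means z fall):',Rw[2,0].round(4),'stand y:',Rw[2,1].round(4))
        print(' corner z mm',((Rw@OBJ.T).T+tw)[:,2].round(4)*1000)
    return
E
python3 - <<'E'
from h import *
a,b=ld('w12'),ld('w13')
cs=corners(b,(156,97),(428,99),(413,254),(167,251)); print(np.round(cs,2).tolist()); pnp(b,cs)
F=edgeline(a[0],(403,109),(132,107)); Lf=edgeline(a[0],(132,107),(125,30)); Rt=edgeline(a[0],(410,30),(403,109)); print(F,Lf,Rt)
bl,br=isect(F[0],Lf[0]),isect(F[0],Rt[0]); print(bl,br)
print('BL',tri(a,bl,b,cs[3]),'BR',tri(a,br,b,cs[2]))
E
```

```text
edges n,std [(60, 2.73), (56, 0.29), (57, 0.52), (59, 0.12)]
[[154.4600067138672, 100.11000061035156], [429.260009765625, 103.22000122070312], [412.010009765625, 253.6300048828125], [166.8300018310547, 251.35000610351562]]
pos [0.6003 0.0158 0.0431] rms [2.138] yaw -9.14 slope along stand x (front up>0 means z fall): 0.0348 stand y: -0.0001
 corner z mm [46.1 46.1 40.2 40.2]
pos [0.6003 0.0158 0.0431] rms [9.961] yaw -9.14 slope along stand x (front up>0 means z fall): 0.0348 stand y: -0.0001
 corner z mm [46.1 46.1 40.2 40.2]
(array([9.9992222e-01, 1.2473288e-02, 3.0386203e+02, 1.1047348e+02],
      dtype=float32), 58, np.float32(0.27126446)) (array([9.8966055e-02, 9.9509078e-01, 1.2665949e+02, 6.8951904e+01],
      dtype=float32), 59, np.float32(0.085236564)) (array([ 9.6252166e-02, -9.9535698e-01,  4.0803741e+02,  6.1917110e+01],
      dtype=float32), 48, np.float32(0.11347045))
[130.57399  108.311844] [403.2221  111.71292]
BL (array([0.5414, 0.1678, 0.0433]), np.float64(0.0001)) BR (array([ 0.4965, -0.1102,  0.0423]), np.float64(0.0))
```

```bash
sed -i 's/half=7/half=4/; s/v\[:12\]/v[:8]/; s/v\[-12:\]/v[-8:]/' h.py
cat >> h.py <<'E'
def edge2(im,p,q):
    L,n,s=edgeline(im,p,q)
    for _ in range(2):
        d=L[:2]; p2=L[2:]+d*((np.array(p)-L[2:])@d); q2=L[2:]+d*((np.array(q)-L[2:])@d)
        L,n,s=edgeline(im,p2,q2)
    return L,n,s
def corners(c,TL,TR,BR,BL):
    E=[edge2(c[0],TL,TR),edge2(c[0],TR,BR),edge2(c[0],BR,BL),edge2(c[0],BL,TL)]
    print('edges n,std',[(e[1],round(float(e[2]),2)) for e in E])
    return [isect(E[3][0],E[0][0]),isect(E[0][0],E[1][0]),isect(E[1][0],E[2][0]),isect(E[2][0],E[3][0])]
E
python3 - <<'E'
from h import *
a,b=ld('w12'),ld('w13')
cs=corners(b,(156,97),(428,99),(413,254),(167,251)); print(np.round(cs,2).tolist()); pnp(b,cs)
F=edge2(a[0],(403,109),(132,107)); Lf=edge2(a[0],(132,107),(125,30)); Rt=edge2(a[0],(410,30),(403,109)); print(F,Lf,Rt)
bl,br=isect(F[0],Lf[0]),isect(F[0],Rt[0]); print(bl,br)
print('BL',tri(a,bl,b,cs[3]),'BR',tri(a,br,b,cs[2]))
x=cv2.resize(b[0][85:265,140:440],None,fx=2.6,fy=2.6,interpolation=cv2.INTER_CUBIC)
for p in cs: cv2.circle(x,tuple(int(round(v)) for v in ((p-np.array([140,85])+.5)*2.6)),3,(0,0,255),1)
cv2.imwrite('pics/w13c.png',x)
E
```

```text
edges n,std [(55, 0.1), (54, 0.12), (56, 0.18), (60, 0.13)]
[[154.00999450683594, 94.5999984741211], [429.80999755859375, 98.0199966430664], [411.9599914550781, 253.66000366210938], [166.88999938964844, 251.25]]
pos [0.6042 0.0151 0.0459] rms [0.35] yaw -9.2 slope along stand x (front up>0 means z fall): 0.0051 stand y: 0.0027
 corner z mm [46.7 45.9 45.1 45.8]
pos [0.6042 0.0151 0.0459] rms [7.44] yaw -9.2 slope along stand x (front up>0 means z fall): 0.0051 stand y: 0.0027
 corner z mm [46.7 45.9 45.1 45.8]
(array([9.9992430e-01, 1.2306040e-02, 2.6788086e+02, 1.0985333e+02],
      dtype=float32), 57, np.float32(0.104881175)) (array([9.8825961e-02, 9.9510473e-01, 1.2670103e+02, 6.8678749e+01],
      dtype=float32), 60, np.float32(0.104431905)) (array([ 9.5893107e-02, -9.9539167e-01,  4.0798862e+02,  6.1562401e+01],
      dtype=float32), 48, np.float32(0.109389305))
[130.62239 108.16409] [403.17603 111.51841]
BL (array([0.5416, 0.1676, 0.0433]), np.float64(0.0001)) BR (array([ 0.4967, -0.11  ,  0.0429]), np.float64(0.0))
```

View pics/w13c.png

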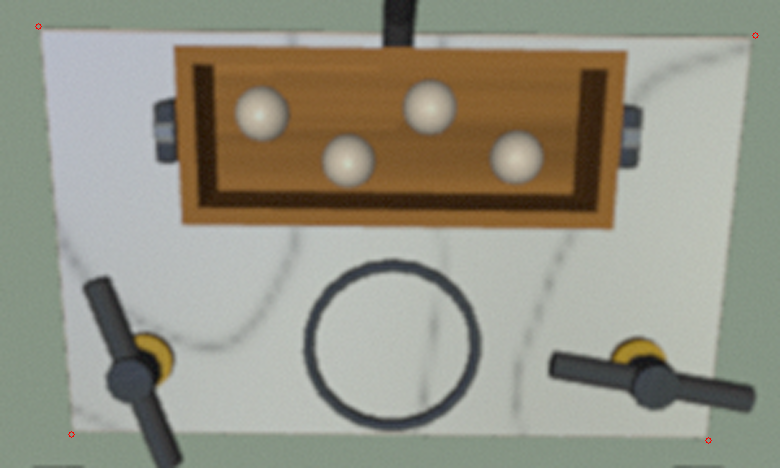

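```bash
sed -i "s/S=(b\[...,1\]-b\[...,2\]).*/S=b[...,2]/" h.py
python3 - <<'E'
from h import *
a,b=ld('w12'),ld('w13')
cs=corners(b,(156,97),(428,99),(413,254),(167,251)); print(np.round(cs,2).tolist()); pnp(b,cs)
F=edge2(a[0],(403,109),(132,107)); Lf=edge2(a[0],(132,107),(125,30)); Rt=edge2(a[0],(410,30),(403,109)); print(F,Lf,Rt)
bl,br=isect(F[0],Lf[0]),isect(F[0],Rt[0]); print(bl,br)
print('BL',tri(a,bl,b,cs[3]),'BR',tri(a,br,b,cs[2]))
# initial-state reference w2? use w1 front corners
E
```

```text
edges n,std [(59, 0.29), (57, 0.09), (57, 0.85), (60, 0.26)]
[[155.0399932861328, 95.91000366210938], [428.6600036621094, 99.41999816894531], [411.1700134277344, 252.8699951171875], [167.67999267578125, 250.49000549316406]]
pos [0.6032 0.0152 0.0425] rms [0.295] yaw -9.21 slope along stand x (front up>0 means z fall): 0.0108 stand y: 0.0026
 corner z mm [43.8 43.1 41.2 42. ]
pos [0.6032 0.0152 0.0425] rms [7.948] yaw -9.21 slope along stand x (front up>0 means z fall): 0.0108 stand y: 0.0026
 corner z mm [43.8 43.1 41.2 42. ]
(array([9.99934196e-01, 1.14715053e-02, 2.84876343e+02, 1.08493004e+02],
      dtype=float32), 54, np.float32(0.461546)) (array([1.0019410e-01, 9.9496794e-01, 1.2700543e+02, 6.4710182e+01],
      dtype=float32), 60, np.float32(0.08556149)) (array([ 9.720184e-02, -9.952647e-01,  4.061956e+02,  6.816298e+01],
      dtype=float32), 50, np.float32(0.2854953))
[131.23691  106.730415] [402.12543 109.83812]
BL (array([0.5428, 0.1661, 0.0446]), np.float64(0.0)) BR (array([ 0.4986, -0.1085,  0.0447]), np.float64(0.0001))
```

```bash
python3 - <<'E'
from h import *
b=ld('w13')[0]; f=8
t=[cv2.resize(b[y-22:y+22,x-45:x+45],None,fx=4.4,fy=f-2,interpolation=cv2.INTER_NEAREST) for x,y in [(175,97),(410,100),(185,250),(395,253)]]
cv2.imwrite('pics/cor.png',np.vstack([np.hstack(t[:2]),np.hstack(t[2:])]))
for x in (230,330,370): print(x,'front',b[246:260,x].tolist())
for x in (180,350,410): print(x,'rear',b[90:104,x].tolist())
E
```

```text
230 front [[185, 190, 185], [184, 190, 185], [184, 189, 183], [186, 192, 186], [180, 187, 182], [155, 165, 160], [131, 146, 137], [130, 146, 133], [133, 147, 132], [131, 148, 132], [132, 147, 133], [134, 148, 135], [132, 149, 134], [131, 148, 133]]
330 front [[174, 184, 180], [174, 184, 179], [175, 183, 178], [176, 184, 179], [175, 183, 179], [170, 180, 175], [140, 152, 147], [130, 145, 135], [130, 146, 131], [133, 148, 133], [132, 147, 134], [131, 147, 133], [132, 150, 134], [130, 148, 133]]
370 front [[175, 182, 177], [172, 181, 177], [172, 182, 178], [170, 179, 176], [172, 181, 178], [171, 181, 176], [152, 164, 162], [133, 148, 140], [133, 149, 135], [130, 145, 131], [133, 150, 134], [130, 146, 133], [129, 146, 131], [132, 148, 133]]
180 rear [[134, 149, 135], [133, 149, 134], [132, 148, 133], [133, 148, 134], [127, 142, 128], [119, 133, 125], [139, 150, 155], [173, 171, 176], [192, 185, 181], [197, 186, 184], [195, 186, 182], [199, 187, 184], [195, 186, 182], [196, 186, 182]]
350 rear [[133, 148, 134], [131, 147, 132], [131, 148, 132], [132, 148, 133], [130, 146, 133], [134, 149, 134], [130, 147, 132], [130, 145, 135], [140, 153, 157], [161, 170, 174], [178, 184, 181], [186, 186, 183], [183, 187, 181], [161, 170, 172]]
410 rear [[132, 148, 134], [132, 147, 133], [132, 151, 135], [134, 148, 134], [131, 146, 133], [130, 146, 132], [130, 148, 131], [127, 145, 128], [125, 140, 131], [146, 159, 161], [169, 179, 181], [177, 183, 183], [177, 184, 180], [177, 184, 180]]
```

View pics/cor.png

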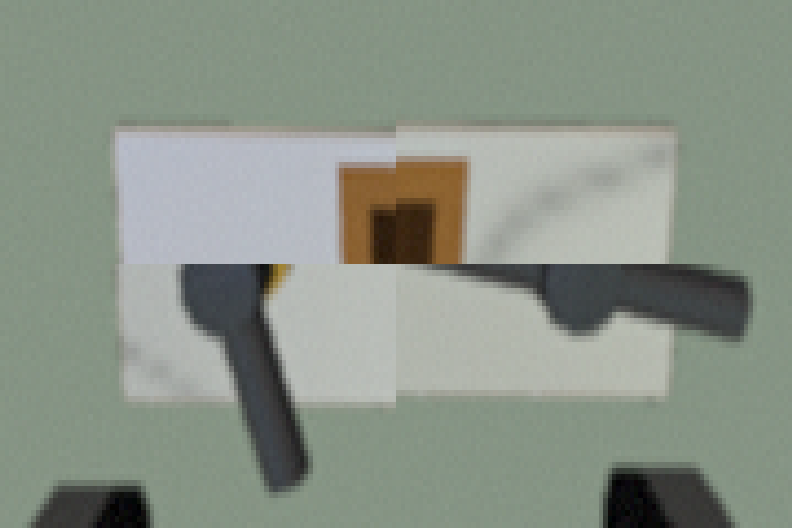

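```bash
sed -i "s/S=b\[...,2\]/S=b[...,CH]/; s/    L=cv2.fitLine(out/    for _ in range(4):\n        L=cv2.fitLine(out,cv2.DIST_HUBER,0,.01,.01).ravel(); r=(out-L[2:])@np.array([-L[1],L[0]]); k=abs(r)<max(.3,2*np.median(abs(r))); out=out[k]\n    L=cv2.fitLine(out/; s/^import numpy as np, cv2/import numpy as np, cv2\nCH=0/" h.py
python3 - <<'E'
import h
from h import *
a,b=ld('w12'),ld('w13')
for ch in (0,1,2):
  h.CH=ch
  cs=corners(b,(156,97),(428,99),(413,254),(167,251)); print(np.round(cs,2).tolist()); pnp(b,cs)
  F=edge2(a[0],(403,109),(132,107)); Lf=edge2(a[0],(132,107),(125,30)); Rt=edge2(a[0],(410,30),(403,109))
  bl,br=isect(F[0],Lf[0]),isect(F[0],Rt[0])
  print('BL',tri(a,bl,b,cs[3]),'BR',tri(a,br,b,cs[2]))
E
```

```text
edges n,std [(55, 0.13), (56, 0.09), (42, 0.08), (51, 0.16)]
[[155.36000061035156, 96.47000122070312], [428.3999938964844, 99.63999938964844], [410.95001220703125, 252.55999755859375], [167.92999267578125, 250.27000427246094]]
pos [0.6029 0.0153 0.0416] rms [0.47] yaw -9.17 slope along stand x (front up>0 means z fall): 0.0135 stand y: 0.0016
 corner z mm [42.9 42.5 40.2 40.6]
pos [0.6029 0.0153 0.0416] rms [8.124] yaw -9.17 slope along stand x (front up>0 means z fall): 0.0135 stand y: 0.0016
 corner z mm [42.9 42.5 40.2 40.6]
BL (array([0.5431, 0.1656, 0.0449]), np.float64(0.0001)) BR (array([ 0.499 , -0.1083,  0.0446]), np.float64(0.0001))
edges n,std [(52, 0.16), (56, 0.09), (42, 0.08), (52, 0.24)]
[[155.3800048828125, 96.5], [428.30999755859375, 99.68000030517578], [410.92999267578125, 252.47999572753906], [168.0800018310547, 250.27999877929688]]
pos [0.6029 0.0152 0.0414] rms [0.444] yaw -9.15 slope along stand x (front up>0 means z fall): 0.014 stand y: 0.0021
 corner z mm [42.8 42.2 39.9 40.5]
pos [0.6029 0.0152 0.0414] rms [8.117] yaw -9.15 slope along stand x (front up>0 means z fall): 0.014 stand y: 0.0021
 corner z mm [42.8 42.2 39.9 40.5]
BL (array([0.5432, 0.1654, 0.0452]), np.float64(0.0001)) BR (array([ 0.4992, -0.1082,  0.0447]), np.float64(0.0002))
edges n,std [(50, 0.17), (57, 0.09), (45, 0.09), (43, 0.16)]
[[155.1199951171875, 95.95999908447266], [428.6499938964844, 99.47000122070312], [411.17999267578125, 252.8000030517578], [167.49000549316406, 250.47000122070312]]
pos [0.6032 0.0152 0.0425] rms [0.418] yaw -9.23 slope along stand x (front up>0 means z fall): 0.0097 stand y: 0.0037
 corner z mm [43.9 42.8 41.2 42.2]
pos [0.6032 0.0152 0.0425] rms [7.989] yaw -9.23 slope along stand x (front up>0 means z fall): 0.0097 stand y: 0.0037
 corner z mm [43.9 42.8 41.2 42.2]
BL (array([0.5429, 0.1661, 0.0447]), np.float64(0.0002)) BR (array([ 0.4985, -0.1086,  0.0443]), np.float64(0.0002))
```

```bash
python3 - <<'E'
from h import *
a,b=ld('w12')[0],ld('w13')[0]
def z(i,x,y): return cv2.resize(i[y-30:y+30,x-40:x+40],None,fx=5,fy=5,interpolation=cv2.INTER_CUBIC)
cv2.imwrite('pics/z1.png',np.vstack([np.hstack([z(a,158,70),z(a,378,74)]),np.hstack([z(b,195,228),z(b,390,228)])]))
E
```

```text
(no output)
```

View pics/z1.png

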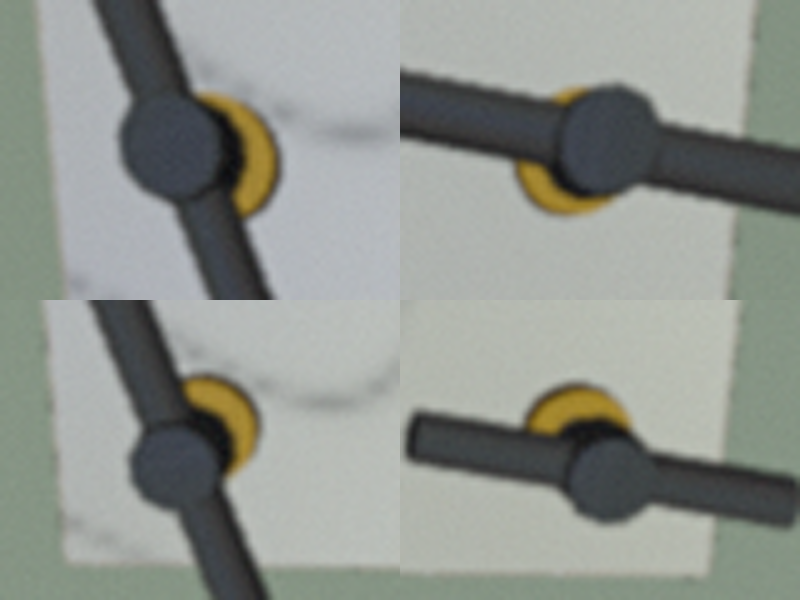

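```bash
python3 - <<'E'
from h import *
from scipy.optimize import least_squares
a,b=ld('w12'),ld('w13')
def P(u,v,x,y,ox,oy): return (x-40+(u-ox)/5-.4,y-30+(v-oy)/5-.4)
D={'L':((P(172,145,158,70,0,0),P(218,155,158,70,0,0)),(P(178,466,195,228,0,300),P(208,428,195,228,0,300))),
   'R':((P(608,141,378,74,400,0),P(578,151.5,378,74,400,0)),(P(612,480,390,228,400,300),P(579,435,390,228,400,300)))}
for k,((ha,ca),(hb,cb)) in D.items():
    print(k,'hub',tri(a,ha,b,hb),'col',tri(a,ca,b,cb))
    # axis model: x,y, z col fixed .049, h free
    for nm,views in (('A',[(a,ha,ca)]),('B',[(b,hb,cb)]),('AB',[(a,ha,ca),(b,hb,cb)])):
        f=lambda p:np.concatenate([np.r_[proj(c,[p[0],p[1],p[2]])-h,proj(c,[p[0],p[1],.047])-q] for c,h,q in views])
        r=least_squares(f,[.55,0,.075]); print(nm,r.x.round(4),'res',r.fun.round(2))
E
```

```text
L hub (array([0.571 , 0.1262, 0.0745]), np.float64(0.0005)) col (array([0.5714, 0.1256, 0.0501]), np.float64(0.0004))
A [0.5716 0.1269 0.0726] res [ 0.1  -0.32 -0.1   0.35]
B [0.5706 0.1263 0.0733] res [ 0.05  0.04 -0.05 -0.04]
AB [0.5712 0.1264 0.0741] res [ 0.13 -0.14  0.46  0.67 -0.37 -0.18 -0.26 -0.48]
R hub (array([ 0.5372, -0.0805,  0.0754]), np.float64(0.0004)) col (array([ 0.5376, -0.0815,  0.0467]), np.float64(0.0))
A [ 0.5375 -0.0814  0.0708] res [-0.03 -0.08  0.03  0.08]
B [ 0.5375 -0.0811  0.0755] res [ 0.31 -0.26 -0.33  0.28]
AB [ 0.5374 -0.0811  0.0743] res [ 0.53 -0.17 -0.31  0.33  0.01 -0.52 -0.31  0.38]
```

```bash
python3 - <<'E'
from h import *
a,b=ld('w11')[0],ld('w2')[0]
def z(i,x,y): return cv2.resize(i[y-30:y+30,x-40:x+40],None,fx=5,fy=5,interpolation=cv2.INTER_CUBIC)
cv2.imwrite('pics/z2.png',np.vstack([np.hstack([z(a,130,55),z(a,433,117)]),np.hstack([z(b,110,105),z(b,430,158)])]))
a,b=ld('w7')[0],ld('w10')[0]
def z(i,x,y): return cv2.resize(i[y-40:y+40,x-50:x+50],None,fx=4,fy=4,interpolation=cv2.INTER_CUBIC)
cv2.imwrite('pics/z3.png',np.hstack([z(a,292,270),z(b,283,275)]))
E
```

```text
(no output)
```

View pics/z2.png

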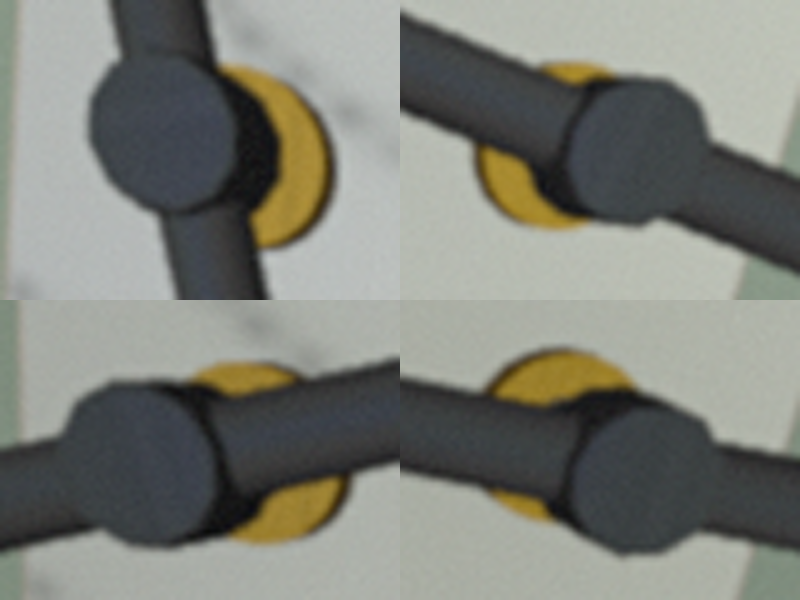

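View pics/z3.png

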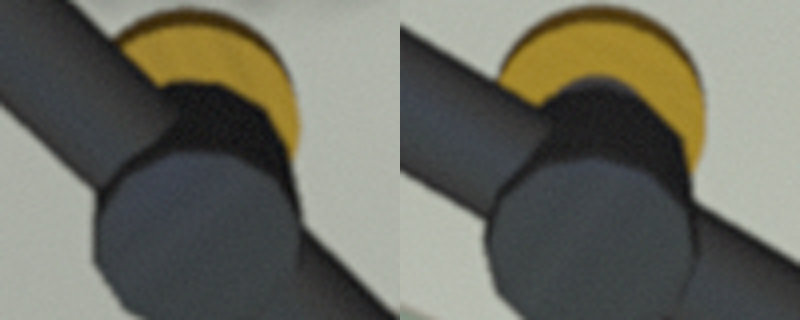

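```bash
python3 - <<'E'
from h import *
from scipy.optimize import least_squares
V={n:ld(n) for n in ('w2','w7','w10','w11','w12','w13')}
def Q(u,v,x,y,ox,oy,f=5,hx=40,hy=30): return np.array([x-hx+(u-ox)/f-.4,y-hy+(v-oy)/f-.4])
obs={'w11L':(Q(164,132,130,55,0,0),Q(239,157,130,55,0,0)),'w11R':(Q(637,150,433,117,400,0),Q(563,146,433,117,400,0)),
'w2L':(Q(143,463,110,105,0,300),Q(255,452,110,105,0,300)),'w2R':(Q(642,478,430,158,400,300),Q(563,436,430,158,400,300)),
'w7L':(Q(197,252,292,270,0,0,4,50,40),Q(192,130,292,270,0,0,4,50,40)),'w10R':(Q(591,261,283,275,400,0,4,50,40),Q(596,129,283,275,400,0,4,50,40)),
'w12L':(Q(172,145,158,70,0,0),Q(218,155,158,70,0,0)),'w12R':(Q(608,141,378,74,400,0),Q(578,151.5,378,74,400,0)),
'w13L':(Q(178,466,195,228,0,300),Q(208,428,195,228,0,300)),'w13R':(Q(612,480,390,228,400,300),Q(579,435,390,228,400,300))}
for k,(h,q) in obs.items():
    c=V[k[:-1]]
    for zc in (.046,.050):
        f=lambda p:np.r_[proj(c,p)-h,proj(c,[p[0],p[1],zc])-q]
        r=least_squares(f,[.55,0,.075]); print(k,zc,'h',((r.x[2]-zc)*1000).round(1),r.x.round(4),'res',np.abs(r.fun).max().round(2), end=' | ')
    print()
E
```

```text
w11L 0.046 h 24.8 [0.5716 0.1285 0.0708] res 0.16 | w11L 0.05 h 24.4 [0.5711 0.127  0.0744] res 0.16 | 
w11R 0.046 h 26.9 [ 0.5376 -0.0817  0.0729] res 0.02 | w11R 0.05 h 26.5 [ 0.5376 -0.0802  0.0765] res 0.02 | 
w2L 0.046 h 30.7 [0.5685 0.1268 0.0767] res 1.29 | w2L 0.05 h 30.2 [0.5685 0.1251 0.0802] res 1.29 | 
w2R 0.046 h 28.9 [ 0.535  -0.0798  0.0749] res 1.33 | w2R 0.05 h 28.4 [ 0.5355 -0.0783  0.0784] res 1.33 | 
w7L 0.046 h 28.0 [0.5684 0.1272 0.074 ] res 0.18 | w7L 0.05 h 27.2 [0.5699 0.1263 0.0772] res 0.18 | 
w10R 0.046 h 29.4 [ 0.5375 -0.0825  0.0754] res 0.29 | w10R 0.05 h 28.6 [ 0.537  -0.0808  0.0786] res 0.29 | 
w12L 0.046 h 25.7 [0.5717 0.1272 0.0717] res 0.35 | w12L 0.05 h 25.4 [0.5712 0.126  0.0754] res 0.35 | 
w12R 0.046 h 23.9 [ 0.5376 -0.0817  0.0699] res 0.08 | w12R 0.05 h 23.7 [ 0.5374 -0.0807  0.0737] res 0.08 | 
w13L 0.046 h 26.4 [0.5704 0.1266 0.0724] res 0.05 | w13L 0.05 h 26.1 [0.5715 0.1254 0.0761] res 0.05 | 
w13R 0.046 h 28.5 [ 0.5371 -0.0813  0.0745] res 0.33 | w13R 0.05 h 28.2 [ 0.5386 -0.0804  0.0782] res 0.33 |
```

Emit:
{"method": "send_rows", "body": {"steps": [{"translation":[-0.04,-0.05,-0.02],"dr":[0,0,0.15],"grip":88},{"translation":[-0.074,-0.1,-0.06],"dr":[0,0,0.3],"grip":88},{"translation":[-0.074,-0.1005,-0.12],"dr":[0,0,0.45],"grip":88},{"translation":[-0.074,-0.1005,-0.18],"dr":[0,0,0.62],"grip":88},{"translation":[-0.074,-0.1005,-0.2],"dr":[0,0,0.62],"grip":88},{"translation":[-0.074,-0.1005,-0.2375],"dr":[0,0,0.62],"grip":88},{"translation":[-0.074,-0.1005,-0.2375],"dr":[0,0,0.62],"grip":88}]}}

```text
time: 19.65
eef_pos: [0.5365, -0.0806, 0.0555]
orientation: [-0.001, 0.972, 0.233, -0.002]
contact_force: [-0.0, -0.0, 0.1]
finger_gap: 0.056
```

```bash
python3 - <<'E'
from h import *
c=cap('wrist','w14'); np.savez('w14.npz',K=c[1],R=c[2],t=c[3]); s=bot.read_state(); print(s['time'],s['eef_pos'],s['contact_force'],s['orientation'],s['finger_gap'])
E
```

```text
19.7 [ 0.53773169 -0.08092619  0.0571687 ] [-0.09468219  0.59263978  0.11287415] [-2.83690971e-04  9.72409828e-01  2.33278272e-01 -5.42182146e-04] 0.05588604769598409
```

View pics/w14.png

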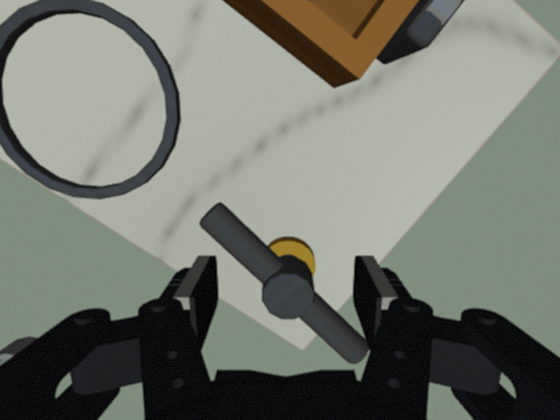

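Emit:
{"method": "send_rows", "body": {"steps": [{"translation":[0,0,-0.002],"dr":[0,0,-0.12],"grip":88},{"translation":[0,0,-0.002],"dr":[0,0,-0.25],"grip":88},{"translation":[0,0,-0.002],"dr":[0,0,-0.4],"grip":88},{"translation":[0,0,-0.002],"dr":[0,0,-0.56],"grip":88},{"translation":[0,0,-0.002],"dr":[0,0,-0.72],"grip":88},{"translation":[0,0,-0.002],"dr":[0,0,-0.88],"grip":88},{"translation":[0,0,-0.002],"dr":[0,0,-1.04],"grip":88},{"translation":[0,0,-0.002],"dr":[0,0,-1.2],"grip":88},{"translation":[0,0,-0.002],"dr":[0,0,-1.26],"grip":88},{"translation":[0,0,-0.002],"dr":[0,0,-1.26],"grip":88},{"translation":[0,0,-0.002],"dr":[0,0,-1.1],"grip":88}]}}

```text
time: 21.08
eef_pos: [0.5391, -0.0812, 0.0563]
orientation: [-0.0, 0.952, -0.307, 0.001]
contact_force: [-0.2, -0.1, -0.3]
finger_gap: 0.0558
```

```bash
python3 - <<'E'
from h import *
c=cap('wrist','w15'); np.savez('w15.npz',K=c[1],R=c[2],t=c[3]); s=bot.read_state(); print(s['time'],s['eef_pos'],s['contact_force'],s['orientation'],s['finger_gap'])
c=cap('top','t15');
cv2.imwrite('pics/t15c.png',cv2.resize(c[0][130:260,195:365],None,fx=4.5,fy=4.5,interpolation=cv2.INTER_CUBIC))
E
```

```text
21.125 [ 0.53910373 -0.08123274  0.05621444] [ 0.42186876  0.22910075 -0.85008276] [-8.10985973e-05  9.53073234e-01 -3.02737854e-01  1.09325175e-03] 0.05603209405024363
```

View pics/w15.png

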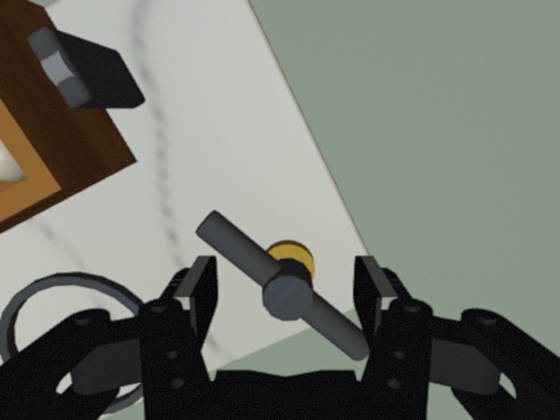

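View pics/t15c.png

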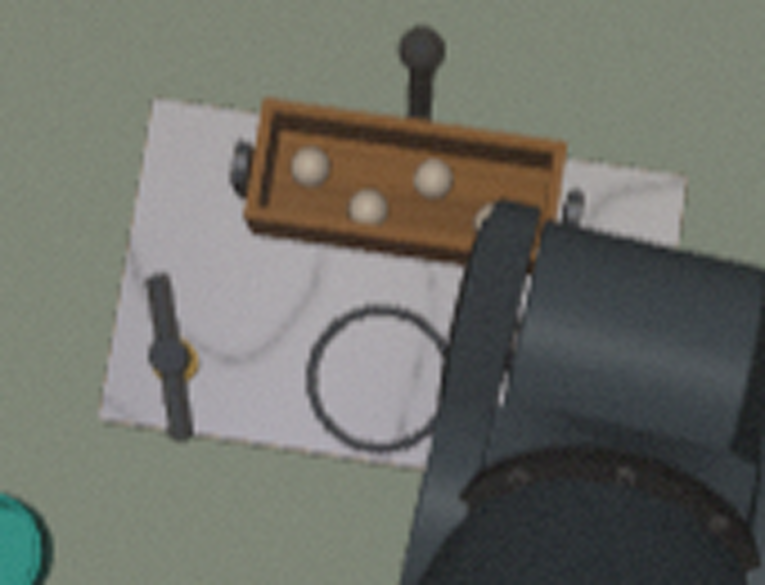

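Emit:
{"method": "send_rows", "body": {"steps": [{"translation":[0,0,0.05],"dr":[0,0,0],"grip":88},{"translation":[0,0.01,0.07],"dr":[0,0,0.18],"grip":88},{"translation":[0.01,0.06,0.07],"dr":[0,0,0.36],"grip":88},{"translation":[0.02,0.11,0.07],"dr":[0,0,0.54],"grip":88},{"translation":[0.03,0.16,0.07],"dr":[0,0,0.72],"grip":88},{"translation":[0.032,0.2077,0.07],"dr":[0,0,0.9],"grip":88},{"translation":[0.032,0.2077,0.07],"dr":[0,0,1.08],"grip":88},{"translation":[0.032,0.2077,0.07],"dr":[0,0,1.26],"grip":88},{"translation":[0.032,0.2077,0.07],"dr":[0,0,1.44],"grip":88},{"translation":[0.032,0.2077,0.07],"dr":[0,0,1.62],"grip":88},{"translation":[0.032,0.2077,0.07],"dr":[0,0,1.8],"grip":88},{"translation":[0.032,0.2077,0.07],"dr":[0,0,1.98],"grip":88}]}}

```text
time: 22.68
eef_pos: [0.5707, 0.1266, 0.1256]
orientation: [0.0, 0.78, 0.626, 0.0]
contact_force: [-0.0, 0.2, 0.2]
finger_gap: 0.0557
```

Emit:
{"method": "send_rows", "body": {"steps": [{"translation":[0,0,0],"dr":[0,0,0.18],"grip":88},{"translation":[0,0,0],"dr":[0,0,0.36],"grip":88},{"translation":[0,0,0],"dr":[0,0,0.54],"grip":88},{"translation":[0,0,-0.01],"dr":[0,0,0.72],"grip":88},{"translation":[0,0,-0.02],"dr":[0,0,0.9],"grip":88},{"translation":[0,0,-0.03],"dr":[0,0,1.08],"grip":88},{"translation":[0,0,-0.03],"dr":[0,0,1.18],"grip":88},{"translation":[0,0,-0.07],"dr":[0,0,1.18],"grip":88},{"translation":[0,0,-0.07],"dr":[0,0,1.18],"grip":88}]}}

```text
time: 23.8
eef_pos: [0.5691, 0.1264, 0.0534]
orientation: [-0.002, 0.302, 0.953, -0.001]
contact_force: [-0.2, 0.4, 0.6]
finger_gap: 0.0558
```

```bash
python3 - <<'E'
from h import *
c=cap('wrist','w16'); np.savez('w16.npz',K=c[1],R=c[2],t=c[3]); s=bot.read_state(); print(s['time'],s['eef_pos'],s['contact_force'],s['orientation'],s['finger_gap'])
E
```

```text
23.85 [0.57018326 0.12656186 0.05502664] [ 0.36184774  0.12630788 -0.16590922] [-5.80160484e-04  3.01549736e-01  9.53450236e-01 -2.58636668e-04] 0.055966993933703586
```

View pics/w16.png

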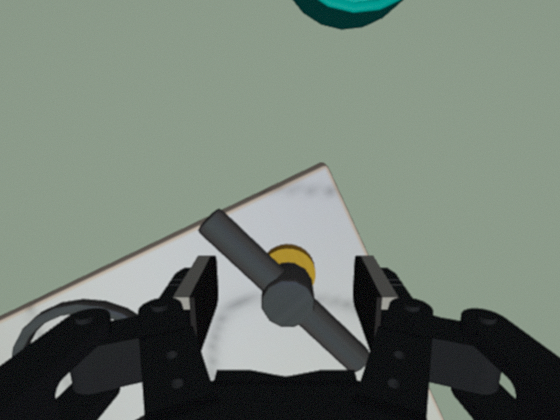

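Emit:
{"method": "send_rows", "body": {"steps": [{"translation":[0,0,0],"dr":[0,0,-0.12],"grip":88},{"translation":[0,0,0],"dr":[0,0,-0.25],"grip":88},{"translation":[0,0,0],"dr":[0,0,-0.4],"grip":88},{"translation":[0,0,0],"dr":[0,0,-0.56],"grip":88},{"translation":[0,0,0],"dr":[0,0,-0.72],"grip":88},{"translation":[0,0,0],"dr":[0,0,-0.88],"grip":88},{"translation":[0,0,0],"dr":[0,0,-1.03],"grip":88},{"translation":[0,0,0],"dr":[0,0,-1.03],"grip":88},{"translation":[0,0,0],"dr":[0,0,-1.03],"grip":88},{"translation":[0,0,0],"dr":[0,0,-0.87],"grip":88},{"translation":[0,0,0.05],"dr":[0,0,-0.87],"grip":88},{"translation":[0,-0.02,0.1],"dr":[0,0,-0.87],"grip":40}]}}

```text
time: 25.35
eef_pos: [0.5703, 0.1073, 0.1563]
orientation: [-0.0, 0.673, 0.739, -0.0]
contact_force: [0.8, 0.2, 0.0]
finger_gap: 0.0713
```

Emit:
{"method": "send_rows", "body": {"steps": [{"translation":[0.01,-0.03,0.04],"dr":[0,0,0.18],"grip":0},{"translation":[0.02,-0.06,0.08],"dr":[0,0,0.36],"grip":0},{"translation":[0.03,-0.09,0.12],"dr":[0,0,0.54],"grip":0},{"translation":[0.03,-0.092,0.14],"dr":[0,0,0.72],"grip":0},{"translation":[0.03,-0.092,0.14],"dr":[0,0,0.9],"grip":0},{"translation":[0.03,-0.092,0.14],"dr":[0,0,1.08],"grip":0},{"translation":[0.03,-0.092,0.14],"dr":[0,0,1.26],"grip":0},{"translation":[0.03,-0.092,0.14],"dr":[0,0,1.34],"grip":0},{"translation":[0.03,-0.092,0.14],"dr":[0,0,1.34],"grip":0},{"translation":[0.03,-0.092,0.14],"dr":[0,0,1.34],"grip":0}]}}

```text
time: 26.6
eef_pos: [0.6005, 0.0147, 0.295]
orientation: [0.0, 0.071, 0.997, 0.0]
contact_force: [0.4, 0.6, -0.7]
finger_gap: 0.0853
```

```bash
python3 - <<'E'
from h import *
c=cap('wrist','w17'); np.savez('w17.npz',K=c[1],R=c[2],t=c[3]); s=bot.read_state(); print(s['time'],s['eef_pos'],s['orientation'],s['dq'].round(3))
c=cap('scene','s17')
cv2.imwrite('pics/s17c.png',cv2.resize(c[0][195:300,205:350],None,fx=5,fy=5,interpolation=cv2.INTER_CUBIC))
E
```

```text
26.65 [0.60044661 0.01465243 0.29493914] [5.59597510e-05 7.07530164e-02 9.97493863e-01 2.04898376e-05] [-0.003  0.001 -0.001 -0.002 -0.001 -0.004]
```

View pics/w17.png

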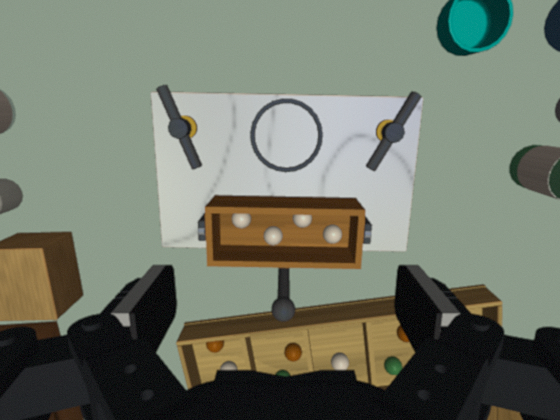

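View pics/s17c.png

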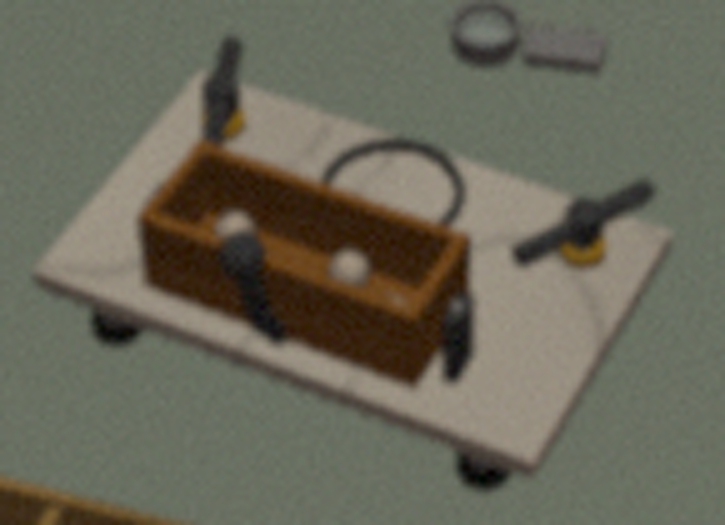

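```bash
sed -i 's/def edgeline(im,p,q,n=60,half=4,skip=None):/def edgeline(im,p,q,n=60,half=4,skip=None):\n    ks=np.linspace(.06,.94,n) if skip is None else np.r_[np.linspace(.03,skip[0],n\/\/2),np.linspace(skip[1],.97,n\/\/2)]/; s/for k in np.linspace(.06,.94,n):/for k in ks:/; s/def edge2(im,p,q):/def edge2(im,p,q,skip=None):/; s/L,n,s=edgeline(im,p,q)/L,n,s=edgeline(im,p,q,skip=skip)/; s/L,n,s=edgeline(im,p2,q2)/L,n,s=edgeline(im,p2,q2,skip=skip)/' h.py
cat > lev.py <<'E'
import h
from h import *
def run(c,RL,RR,FR,FL,skip=(.14,.86)):
  for ch in (0,1,2):
    h.CH=ch
    E=[edge2(c[0],RL,RR,skip),edge2(c[0],RR,FR),edge2(c[0],FR,FL),edge2(c[0],FL,RL)]
    print('edges',[(e[1],round(float(e[2]),2)) for e in E])
    cs=[isect(E[3][0],E[0][0]),isect(E[0][0],E[1][0]),isect(E[1][0],E[2][0]),isect(E[2][0],E[3][0])]
    ok,rv,tv,er=cv2.solvePnPGeneric(OBJ,np.array(cs,float),c[1],None,flags=cv2.SOLVEPNP_IPPE)[:4]
    r,t=cv2.solvePnPRefineLM(OBJ,np.array(cs,float),c[1],None,rv[0],tv[0]); Rw=c[2].T@cv2.Rodrigues(r)[0]; tw=c[2].T@(t.ravel()-c[3])
    print(np.round(cs,1).tolist(),'pos',tw.round(4),'rms',er[0].round(2),'yaw',np.degrees(np.arctan2(Rw[1,0],Rw[0,0])).round(2),'sx',Rw[2,0].round(4),'sy',Rw[2,1].round(4))
E
python3 - <<'E'
from lev import *
print('OLD w13');run(ld('w13'),(156,97),(428,99),(413,254),(167,251))
print('NEW w17');run(ld('w17'),(408,251),(162,250),(152,93),(422,97))
E
```

```text
OLD w13
edges [(60, 0.11), (56, 0.09), (42, 0.08), (51, 0.16)]
[[155.39999389648438, 96.4000015258789], [428.3999938964844, 99.69999694824219], [411.0, 252.60000610351562], [167.89999389648438, 250.3000030517578]] pos [0.6029 0.0152 0.0416] rms [0.47] yaw -9.18 sx 0.0135 sy 0.0021
edges [(60, 0.13), (56, 0.09), (42, 0.08), (52, 0.24)]
[[155.39999389648438, 96.4000015258789], [428.29998779296875, 99.69999694824219], [410.8999938964844, 252.5], [168.10000610351562, 250.3000030517578]] pos [0.6029 0.0152 0.0414] rms [0.44] yaw -9.17 sx 0.0139 sy 0.0028
edges [(58, 0.15), (57, 0.09), (45, 0.09), (43, 0.16)]
[[155.10000610351562, 95.9000015258789], [428.70001220703125, 99.4000015258789], [411.20001220703125, 252.8000030517578], [167.5, 250.5]] pos [0.6033 0.0152 0.0426] rms [0.37] yaw -9.22 sx 0.0092 sy 0.0036
NEW w17
edges [(58, 0.09), (58, 0.15), (49, 0.11), (55, 0.12)]
[[405.5, 250.6999969482422], [162.0, 246.3000030517578], [150.6999969482422, 92.19999694824219], [422.5, 97.30000305175781]] pos [0.6047 0.015  0.042 ] rms [0.64] yaw -9.15 sx -0.0023 sy 0.0023
edges [(58, 0.09), (57, 0.14), (45, 0.15), (47, 0.12)]
[[405.5, 250.60000610351562], [162.10000610351562, 246.3000030517578], [150.6999969482422, 92.30000305175781], [422.5, 97.30000305175781]] pos [0.6047 0.0151 0.0418] rms [0.63] yaw -9.14 sx -0.0032 sy 0.0024
edges [(58, 0.09), (59, 0.13), (43, 0.16), (51, 0.12)]
[[405.70001220703125, 250.89999389648438], [161.8000030517578, 246.5], [150.39999389648438, 91.5999984741211], [423.0, 96.9000015258789]] pos [0.6044 0.0152 0.043 ] rms [0.4] yaw -9.18 sx -0.001 sy 0.0011
```

Emit:
{"method": "send_rows", "body": {"steps": [{"translation":[-0.02,0.06,-0.02],"dr":[0,0,0],"grip":0},{"translation":[-0.04,0.12,-0.04],"dr":[0,0,0],"grip":0},{"translation":[-0.05,0.18,-0.06],"dr":[0,0,0],"grip":0},{"translation":[-0.07,0.24,-0.08],"dr":[0,0,0],"grip":0},{"translation":[-0.09,0.29,-0.1],"dr":[0,0,0],"grip":0},{"translation":[-0.1,0.328,-0.11],"dr":[0,0,0],"grip":0},{"translation":[-0.1,0.328,-0.11],"dr":[0,0,0],"grip":0}]}}

```text
time: 27.58
eef_pos: [0.4989, 0.3449, 0.1837]
orientation: [-0.001, 0.069, 0.998, -0.0]
contact_force: [-0.3, -0.7, 0.5]
finger_gap: 0.0854
```

```bash
python3 - <<'E'
from h import *
c=cap('wrist','w18'); np.savez('w18.npz',K=c[1],R=c[2],t=c[3]); s=bot.read_state(); print(s['time'],s['eef_pos'],s['orientation'],s['dq'].round(3))
hsv=cv2.cvtColor(c[0],cv2.COLOR_BGR2HSV)
k=((hsv[...,0]>=98)&(hsv[...,0]<=118)&(hsv[...,1]>90)).astype('uint8')
n,l,st,ce=cv2.connectedComponentsWithStats(k); print(st[st[:,4]>300],ce[st[:,4]>300])
t=cap('top'); hsv=cv2.cvtColor(t[0],cv2.COLOR_BGR2HSV)
E
```

```text
27.625 [0.49983827 0.34350475 0.18433702] [-3.01591496e-04  6.94027247e-02  9.97588640e-01 -2.76132001e-04] [-0.042 -0.02   0.001 -0.006  0.004 -0.012]
[[     0      0    560    420 227624]
 [   241    144     79     79   4875]] [[279.45623924 208.174428  ]
 [279.90707692 183.41415385]]
```

View pics/w18.png

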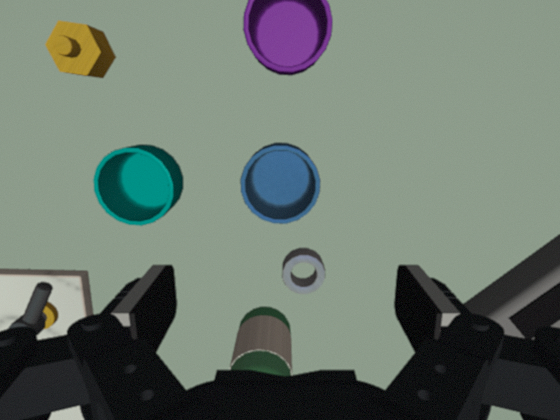

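```bash
python3 - <<'E'
from h import *
c=ld('w18')
for z in (.042,.040): print(onz(c,280,183,z).round(4))
print('diam',np.linalg.norm(onz(c,241,183,.042)-onz(c,320,183,.042)))
print('ringg',onz(c,304,270,.02),'turq',onz(c,138,185,.042),'purple',onz(c,288,28,.042))
E
```

```text
[0.4881 0.3431 0.042 ]
[0.4885 0.3431 0.04  ]
diam 0.06224037682807498
ringg [0.574673   0.35247639 0.02      ] turq [0.47438611 0.23187568 0.042     ] purple [0.37842266 0.36445795 0.042     ]
```

Emit:
{"method": "send_rows", "body": {"steps": [{"translation":[-0.0115,0,-0.05],"dr":[0,0,0],"grip":0},{"translation":[-0.0115,0,-0.105],"dr":[0,0,0],"grip":0},{"translation":[-0.0115,0,-0.15],"dr":[0,0,0],"grip":0},{"translation":[-0.0115,0,-0.172],"dr":[0,0,0],"grip":0},{"translation":[-0.0115,0,-0.172],"dr":[0,0,0],"grip":0},{"translation":[-0.0115,0,-0.172],"dr":[0,0,0],"grip":90},{"translation":[-0.0115,0,-0.172],"dr":[0,0,0],"grip":110},{"translation":[-0.0115,0,-0.172],"dr":[0,0,0],"grip":110},{"translation":[-0.0115,0,-0.172],"dr":[0,0,0],"grip":110}], "force": 25}}

```text
time: 28.8
eef_pos: [0.4901, 0.3427, 0.0147]
orientation: [0.001, 0.07, 0.998, 0.001]
contact_force: [0.4, -4.5, 7.3]
finger_gap: 0.0631
```

```bash
python3 - <<'E'
from h import *
c=cap('wrist','w19'); np.savez('w19.npz',K=c[1],R=c[2],t=c[3]); s=bot.read_state(); print(s['time'],s['eef_pos'],s['contact_force'],s['orientation'],s['finger_gap'])
E
```

```text
28.85 [0.49011817 0.34265546 0.01473135] [ 0.44125687 -3.02229872  6.11570207] [1.26217307e-03 7.03866311e-02 9.97518820e-01 5.76896429e-04] 0.06307301253416134
```

View pics/w19.png

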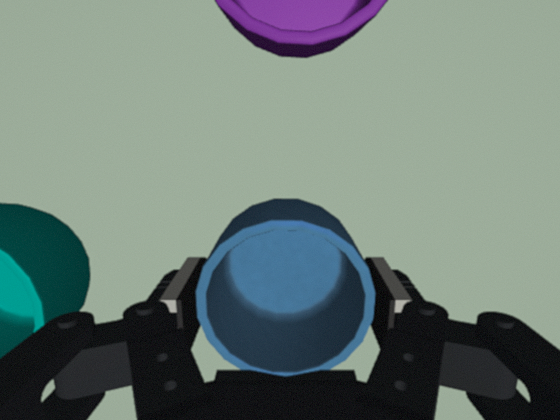

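Emit:
{"method": "send_rows", "body": {"steps": [{"translation":[0,0,0.04],"dr":[0,0,0],"grip":110},{"translation":[0,0,0.09],"dr":[0,0,0],"grip":110},{"translation":[0.01,-0.05,0.115],"dr":[0,0,-0.005],"grip":110},{"translation":[0.02,-0.1,0.115],"dr":[0,0,-0.01],"grip":110},{"translation":[0.03,-0.15,0.115],"dr":[0,0,-0.02],"grip":110},{"translation":[0.045,-0.2,0.115],"dr":[0,0,-0.02],"grip":110},{"translation":[0.06,-0.25,0.115],"dr":[0,0,-0.02],"grip":110},{"translation":[0.07,-0.3,0.115],"dr":[0,0,-0.02],"grip":110},{"translation":[0.072,-0.32,0.115],"dr":[0,0,-0.02],"grip":110},{"translation":[0.072,-0.32,0.115],"dr":[0,0,-0.02],"grip":110}]}}

```text
time: 30.1
eef_pos: [0.5611, 0.0218, 0.1284]
orientation: [0.0, 0.081, 0.997, 0.0]
contact_force: [0.2, 0.6, -0.4]
finger_gap: 0.0632
```

```bash
python3 - <<'E'
from h import *
c=cap('wrist','w20'); np.savez('w20.npz',K=c[1],R=c[2],t=c[3]); s=bot.read_state(); print(s['time'],s['eef_pos'],s['contact_force'],s['orientation'],s['finger_gap'])
# ring fit in w17 and w13 (dark ring on slab)
for n,(x0,x1,y0,y1) in (('w17',(245,328,92,178)),('w13',(250,332,178,256))):
    w=ld(n); g=w[0].max(2); m=np.zeros(g.shape,'uint8'); m[y0:y1,x0:x1]=(g[y0:y1,x0:x1]<115)
    cn=max(cv2.findContours(m,0,1)[0],key=cv2.contourArea); e=cv2.fitEllipse(cn); print(n,e,onz(w,*e[0],.053).round(4), 'diam',np.linalg.norm(onz(w,e[0][0]-e[1][0]/2,e[0][1],.053)-onz(w,e[0][0]+e[1][0]/2,e[0][1],.053)))
E
```

```text
30.15 [0.56092226 0.02283914 0.12826567] [-0.40661753 -0.00681379 -1.33622924] [2.60931183e-04 8.06781044e-02 9.96740164e-01 1.45550729e-04] 0.06299910852833014
w17 ((285.8916015625, 134.83387756347656), (70.69650268554688, 72.14561462402344), 178.37921142578125) [0.5604 0.0221 0.053 ] diam 0.0728359855798314
w13 ((290.3934326171875, 217.32383728027344), (64.69452667236328, 67.05533599853516), 88.09552001953125) [0.5636 0.0216 0.053 ] diam 0.07044300536706623
```

View pics/w20.png

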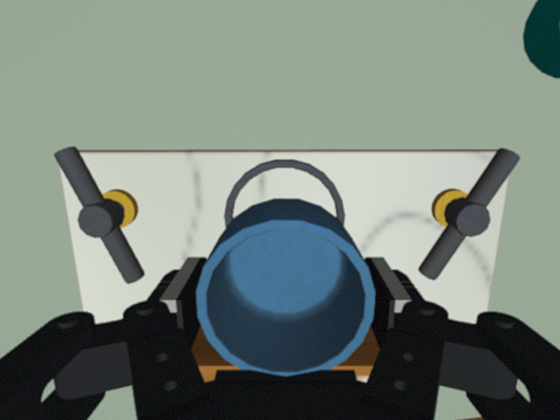

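```bash
python3 - <<'E'
from h import *
c=ld('w20'); hsv=cv2.cvtColor(c[0],cv2.COLOR_BGR2HSV)
p=np.array([.5609,.0228,.1283])
print(onz(c,286,297,.1283-.0147+.042).round(4))
# ring visible part: outer top edge at image (285,160); predict for centre candidates
for cx in (.559,.562,.565): print(cx,proj(c,[cx-.038*.987,.022+.038*.16,.053]).round(1),proj(c,[cx-.033*.987,.022+.033*.16,.053]).round(1))
print(c[0][150:175,285].tolist())
g=c[0].max(2)
for y in (195,200,205,210): print(y,np.where(g[y,200:360]<110)[0]+200)
E
```

```text
[0.558  0.0236 0.1556]
0.559 [283.1 155.1] [283.2 163.5]
0.562 [284.  160.1] [284.  168.4]
0.565 [284.8 165. ] [284.8 173.3]
[[98, 107, 107], [113, 123, 131], [160, 173, 185], [187, 200, 206], [198, 210, 210], [203, 215, 209], [205, 216, 210], [207, 217, 212], [197, 210, 203], [138, 144, 140], [73, 73, 72], [78, 68, 64], [92, 80, 75], [94, 84, 76], [88, 80, 74], [84, 81, 75], [84, 83, 77], [115, 118, 116], [179, 187, 183], [206, 216, 212], [207, 216, 212], [204, 215, 210], [205, 214, 211], [207, 216, 211], [204, 213, 209]]
195 [230 231 232 233 234 235 236 332 333 334 335 336 337 338]
200 [227 228 229 230 231 232 233 234 269 270 271 272 273 274 275 276 277 278
 279 280 281 282 283 284 285 286 287 288 289 290 291 292 293 294 295 296
 297 298 299 300 301 302 334 335 336 337 338 339 340 341]
205 [227 228 229 230 231 232 233 253 254 255 256 257 258 259 260 261 262 263
 264 265 266 267 268 269 270 271 272 273 274 275 276 277 278 279 280 281
 282 283 284 285 286 287 288 289 290 291 292 293 294 295 296 297 298 299
 300 301 302 303 304 305 306 307 308 309 310 311 312 313 314 315 316 317
 335 336 337 338 339 340 341 342]
210 [226 227 228 229 230 231 232 245 246 247 248 249 250 251 252 253 254 255
 256 257 258 259 260 261 262 263 264 265 266 267 268 269 270 271 272 273
 274 275 276 277 278 279 280 281 282 283 284 285 286 287 288 289 290 291
 292 293 294 295 296 297 298 299 300 301 302 303 304 305 306 307 308 309
 310 311 312 313 314 315 316 317 318 319 320 321 322 323 324 325 336 337
 338 339 340 341 342]
```

Emit:
{"method": "send_rows", "body": {"steps": [{"translation":[0.003,-0.0015,-0.02],"dr":[0,0,0],"grip":110},{"translation":[0.003,-0.0015,-0.045],"dr":[0,0,0],"grip":110},{"translation":[0.003,-0.0015,-0.055],"dr":[0,0,0],"grip":110},{"translation":[0.003,-0.0015,-0.06],"dr":[0,0,0],"grip":110},{"translation":[0.003,-0.0015,-0.063],"dr":[0,0,0],"grip":110},{"translation":[0.003,-0.0015,-0.063],"dr":[0,0,0],"grip":110}]}}

```text
time: 30.9
eef_pos: [0.5642, 0.0211, 0.0651]
orientation: [0.0, 0.08, 0.997, 0.0]
contact_force: [-0.1, -0.6, -1.2]
finger_gap: 0.063
```

```bash
python3 - <<'E'
from h import *
c=cap('wrist','w21'); np.savez('w21.npz',K=c[1],R=c[2],t=c[3]); s=bot.read_state(); print(s['time'],s['eef_pos'],s['contact_force'],s['orientation'],s['finger_gap'])
E
```

```text
30.95 [0.56425867 0.02108389 0.06522191] [ 1.09696458 -0.66911731 -2.28145593] [3.82734185e-04 8.03293279e-02 9.96768304e-01 1.27249046e-05] 0.0628946135627957
```

View pics/w21.png

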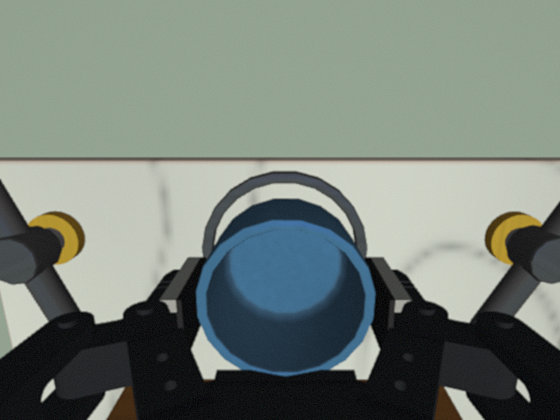

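Emit:
{"method": "send_rows", "body": {"steps": [{"translation":[0,0,-0.002],"dr":[0,0,0],"grip":110},{"translation":[0,0,-0.003],"dr":[0,0,0],"grip":110},{"translation":[0,0,-0.003],"dr":[0,0,0],"grip":110}]}}

```text
time: 31.32
eef_pos: [0.564, 0.0211, 0.0618]
orientation: [-0.0, 0.08, 0.997, -0.0]
contact_force: [0.3, -0.2, -0.8]
finger_gap: 0.0628
```

Emit:
{"method": "send_rows", "body": {"steps": [{"translation":[0,0,-0.001],"dr":[0,0,0],"grip":110},{"translation":[0,0,-0.001],"dr":[0,0,0],"grip":110},{"translation":[0,0,-0.001],"dr":[0,0,0],"grip":110}]}}

```text
time: 31.7
eef_pos: [0.564, 0.0211, 0.061]
orientation: [0.0, 0.08, 0.997, -0.0]
contact_force: [-1.2, 0.5, 4.5]
finger_gap: 0.0632
```

```bash
python3 - <<'E'
from h import *
c=cap('wrist','w22'); s=bot.read_state(); print(s['time'],s['eef_pos'],s['contact_force'],s['orientation'],s['finger_gap'])
E
```

```text
31.75 [0.56404381 0.02110231 0.06098929] [-2.72871793 -0.10242073  4.79868406] [8.84318234e-05 8.03038715e-02 9.96770425e-01 8.54480030e-06] 0.06312715855842826
```

View pics/w22.png

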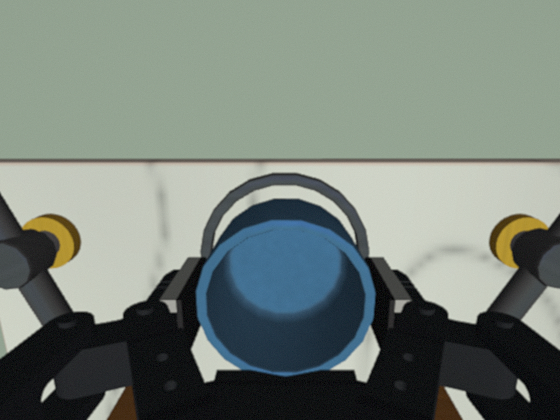

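Emit:
{"method": "send_rows", "body": {"steps": [{"translation":[-0.0005,0,0.0005],"dr":[0,0,0],"grip":60},{"translation":[-0.0005,0,0.001],"dr":[0,0,0],"grip":34},{"translation":[-0.0005,0,0.001],"dr":[0,0,0],"grip":34},{"translation":[-0.0005,0,0.001],"dr":[0,0,0],"grip":34},{"translation":[-0.0005,0,0.03],"dr":[0,0,0],"grip":34},{"translation":[-0.0005,0,0.07],"dr":[0,0,0],"grip":34},{"translation":[0.02,-0.003,0.13],"dr":[0,0,0],"grip":0},{"translation":[0.037,-0.006,0.19],"dr":[0,0,0],"grip":0},{"translation":[0.037,-0.006,0.233],"dr":[0,0,0],"grip":0},{"translation":[0.037,-0.006,0.233],"dr":[0,0,0],"grip":0},{"translation":[0.037,-0.006,0.233],"dr":[0,0,0],"grip":0}]}}

```text
time: 33.12
eef_pos: [0.6005, 0.0151, 0.2927]
orientation: [-0.001, 0.08, 0.997, -0.0]
contact_force: [-0.8, 0.3, -0.1]
finger_gap: 0.0856
```

```bash
python3 - <<'E'
from lev import *
c=cap('wrist','w23'); np.savez('w23.npz',K=c[1],R=c[2],t=c[3]); s=bot.read_state(); print(s['time'],s['eef_pos'],s['orientation'],s['dq'].round(3))
d=cap('scene','s23')
cv2.imwrite('pics/s23c.png',cv2.resize(d[0][195:300,205:350],None,fx=5,fy=5,interpolation=cv2.INTER_CUBIC))
try: run(c,(408,251),(162,250),(152,93),(422,97))
except Exception as e: print(e)
E
```

```text
33.175 [0.60038    0.01515382 0.29230901] [-1.18238344e-03  8.02903721e-02  9.96770815e-01 -3.30391183e-05] [-0.003  0.008  0.001  0.001  0.003  0.001]
edges [(60, 0.06), (60, 0.15), (52, 0.06), (53, 0.11)]
[[407.3999938964844, 249.6999969482422], [162.6999969482422, 249.6999969482422], [148.39999389648438, 95.30000305175781], [421.6000061035156, 95.0]] pos [0.6047 0.0151 0.0419] rms [0.62] yaw -9.17 sx -0.0018 sy 0.0011
edges [(60, 0.07), (60, 0.15), (50, 0.08), (52, 0.14)]
[[407.3999938964844, 249.60000610351562], [162.8000030517578, 249.6999969482422], [148.5, 95.4000015258789], [421.6000061035156, 95.0]] pos [0.6048 0.0151 0.0418] rms [0.61] yaw -9.14 sx -0.0022 sy 0.0019
edges [(60, 0.06), (60, 0.13), (50, 0.07), (52, 0.13)]
[[407.6000061035156, 249.8000030517578], [162.60000610351562, 249.89999389648438], [148.10000610351562, 94.69999694824219], [422.1000061035156, 94.4000015258789]] pos [0.6044 0.0152 0.0429] rms [0.33] yaw -9.18 sx -0.0022 sy 0.0005
```

View pics/w23.png

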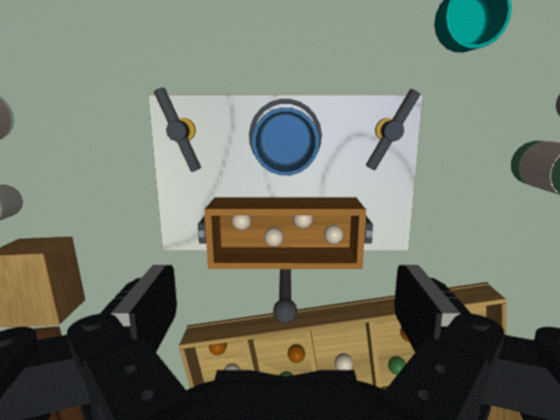

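View pics/s23c.png

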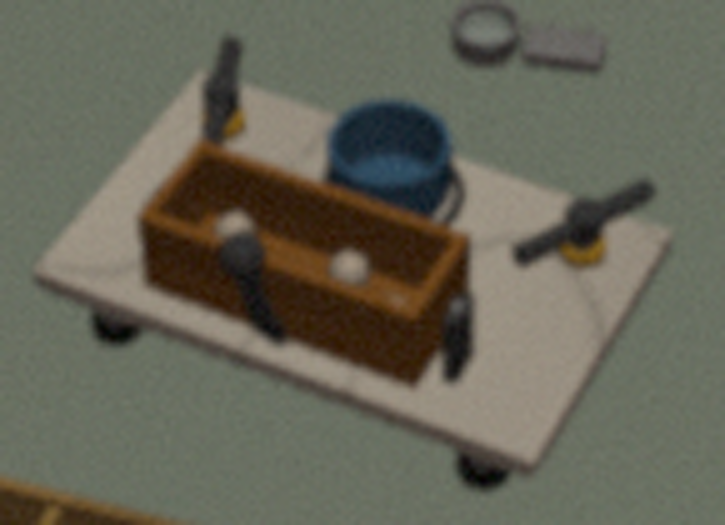

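```bash
python3 - <<'E'
from h import *
rec=np.array([.6046-.043*np.cos(np.radians(9.17)),.0151+.043*np.sin(np.radians(9.17))]); print('recess',rec)
w=ld('w23'); hsv=cv2.cvtColor(w[0],cv2.COLOR_BGR2HSV)
k=((hsv[...,0]>=98)&(hsv[...,0]<=118)&(hsv[...,1]>100)).astype('uint8'); k[:90]=0;k[185:]=0;k[:,:240]=0;k[:,330:]=0
cn=max(cv2.findContours(k,0,1)[0],key=cv2.contourArea); e=cv2.fitEllipse(cn); print(e)
for z in (.089,.094): print('ram w23',onz(w,*e[0],z).round(4))
t=cap('top','t24'); 
cv2.imwrite('pics/w23c.png',np.hstack([cv2.resize(w[0][85:195,235:340],None,fx=5,fy=5,interpolation=cv2.INTER_CUBIC)]))
cv2.imwrite('pics/t24b.png',t[0])
E
```

```text
recess [0.56214955 0.02195267]
((285.12457275390625, 140.94544982910156), (65.62199401855469, 66.2901382446289), 86.056884765625)
ram w23 [0.5631 0.022  0.089 ]
ram w23 [0.5627 0.0221 0.094 ]
```

View pics/w23c.png

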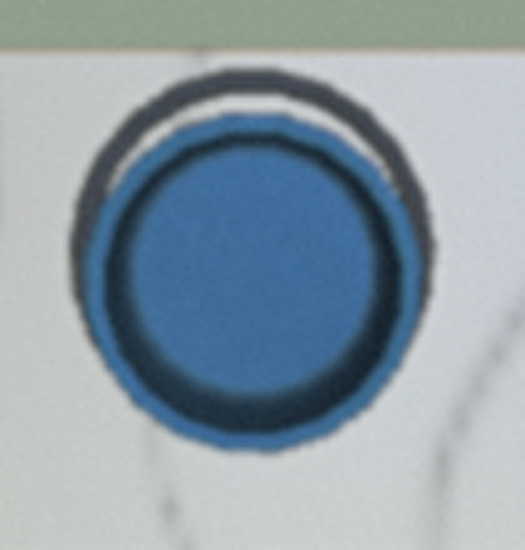

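```bash
python3 - <<'E'
from h import *
w=ld('w23')
a=proj(w,[.5625,.022,.089]);
for z in (.05,.052): print(a-proj(w,[.5625,.022,z]), (a-proj(w,[.5635,.022,z])))
w=ld('w18'); a=proj(w,[.4885,.343,.042]); print('on shelf',a,a-proj(w,[.4885,.343,.004]))
E
```

```text
[-0.0407375   3.04776075] [-0.19535358  2.07839006]
[-0.03884639  2.90627752] [-0.19425527  1.93204115]
on shelf [279.88578473 183.47611989] [-0.64760883  8.31851784]
```

View pics/t24b.png

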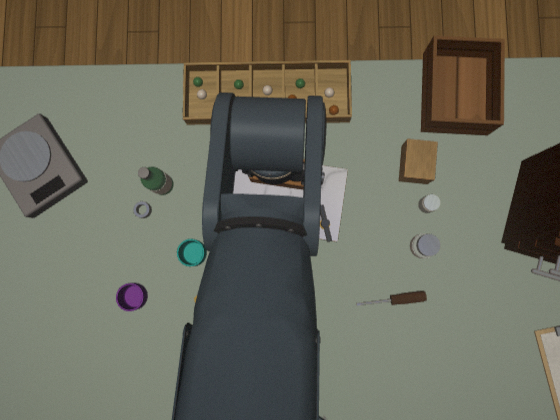

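Emit:
{"method": "send_rows", "body": {"steps": [{"translation":[0,0,0],"dr":[0,0,-0.18],"grip":0},{"translation":[0,0,0],"dr":[0,0,-0.36],"grip":0},{"translation":[0,0,0],"dr":[0,0,-0.54],"grip":0},{"translation":[0,0,0],"dr":[0,0,-0.72],"grip":0},{"translation":[0,0,0],"dr":[0,0,-0.9],"grip":0},{"translation":[0,0,0],"dr":[0,0,-1.08],"grip":0},{"translation":[0,0,0],"dr":[0,0,-1.26],"grip":0},{"translation":[0,0,0],"dr":[0,0,-1.44],"grip":0},{"translation":[0,0,0],"dr":[0,0,-1.62],"grip":0},{"translation":[0,0,0],"dr":[0,0,-1.8],"grip":0},{"translation":[0,0,0],"dr":[0,0,-1.98],"grip":0},{"translation":[0,0,0],"dr":[0,0,-2.16],"grip":0}]}}

```text
time: 34.78
eef_pos: [0.6007, 0.0151, 0.2927]
orientation: [-0.0, 0.918, 0.396, -0.001]
contact_force: [0.7, 0.1, -0.7]
finger_gap: 0.085
```

Emit:
{"method": "send_rows", "body": {"steps": [{"translation":[0.005,0,0],"dr":[0,0,-0.18],"grip":0},{"translation":[0.01,0,0],"dr":[0,0,-0.36],"grip":0},{"translation":[0.01,0,0],"dr":[0,0,-0.54],"grip":0},{"translation":[0.01,0,0],"dr":[0,0,-0.72],"grip":0},{"translation":[0.01,0,0],"dr":[0,0,-0.9],"grip":0},{"translation":[0.01,0,0],"dr":[0,0,-0.98],"grip":0},{"translation":[0.01,0,0],"dr":[0,0,-0.98],"grip":0},{"translation":[0.01,0,0],"dr":[0,0,-0.98],"grip":0}]}}

```text
time: 35.78
eef_pos: [0.6109, 0.0151, 0.2933]
orientation: [-0.0, 0.997, -0.079, -0.0]
contact_force: [-0.6, 0.2, -0.4]
finger_gap: 0.0854
```

```bash
python3 - <<'E'
from lev import *
c=cap('wrist','w25'); np.savez('w25.npz',K=c[1],R=c[2],t=c[3]); s=bot.read_state(); print(s['time'],s['eef_pos'],s['orientation'],s['dq'].round(3))
run(c,(156,97),(428,99),(413,254),(167,251))
hsv=cv2.cvtColor(c[0],cv2.COLOR_BGR2HSV)
k=((hsv[...,0]>=98)&(hsv[...,0]<=118)&(hsv[...,1]>100)).astype('uint8'); k[:,:230]=0;k[:,350:]=0
cn=max(cv2.findContours(k,0,1)[0],key=cv2.contourArea); e=cv2.fitEllipse(cn); print(e,'ram',onz(c,*e[0],.089).round(4))
E
```

```text
35.825 [0.61089122 0.01507953 0.29343637] [ 2.28113502e-05  9.96894212e-01 -7.87517975e-02 -2.90839726e-04] [ 0.002 -0.002 -0.002  0.001  0.001  0.007]Traceback (most recent call last):
  File "<stdin>", line 3, in <module>
  File "lev.py", line 6, in run
    E=[edge2(c[0],RL,RR,skip),edge2(c[0],RR,FR),edge2(c[0],FR,FL),edge2(c[0],FL,RL)]
                              ~~~~~^^^^^^^^^^^^
  File "h.py", line 73, in edge2
    L,n,s=edgeline(im,p,q,skip=skip)
          ~~~~~~~~^^^^^^^^^^^^^^^^^^
  File "h.py", line 54, in edgeline
    L=cv2.fitLine(out,cv2.DIST_HUBER,0,.01,.01).ravel(); r=(out-L[2:])@np.array([-L[1],L[0]]); k=abs(r)<max(.3,2*np.median(abs(r))); out=out[k]
      ~~~~~~~~~~~^^^^^^^^^^^^^^^^^^^^^^^^^^^^^^
cv2.error: OpenCV(4.12.0) /io/opencv/modules/imgproc/src/linefit.cpp:618: error: (-215:Assertion failed) npoints2 >= 0 || npoints3 >= 0 in function 'fitLine'
```

View pics/w25.png

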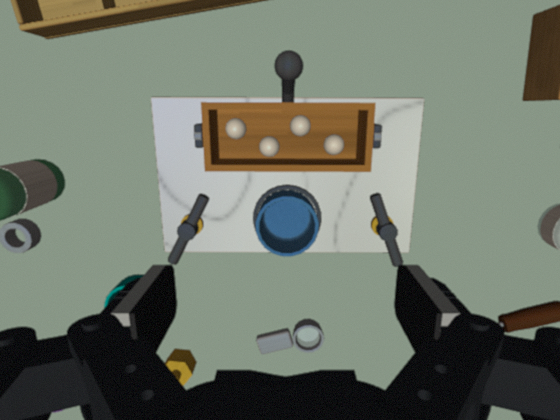

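```bash
python3 - <<'E'
from lev import *
c=ld('w25')
run(c,(151,97),(424,98),(409,253),(162,252))
hsv=cv2.cvtColor(c[0],cv2.COLOR_BGR2HSV)
k=((hsv[...,0]>=98)&(hsv[...,0]<=118)&(hsv[...,1]>100)).astype('uint8'); k[:,:230]=0;k[:,350:]=0;k[270:]=0;k[:180]=0
cn=max(cv2.findContours(k,0,1)[0],key=cv2.contourArea); e=cv2.fitEllipse(cn); print(e,'ram',onz(c,*e[0],.089).round(4))
E
```

```text
edges [(59, 0.07), (60, 0.1), (43, 0.09), (53, 0.14)]
[[150.6999969482422, 97.4000015258789], [423.3999938964844, 98.5], [408.29998779296875, 251.8000030517578], [164.5, 251.3000030517578]] pos [0.6032 0.0152 0.0421] rms [0.61] yaw -9.21 sx 0.0055 sy 0.0033
edges [(60, 0.08), (60, 0.11), (40, 0.06), (51, 0.2)]
[[150.6999969482422, 97.4000015258789], [423.3999938964844, 98.5], [408.20001220703125, 251.8000030517578], [164.60000610351562, 251.3000030517578]] pos [0.6031 0.0152 0.0419] rms [0.58] yaw -9.21 sx 0.0059 sy 0.0031
edges [(60, 0.11), (60, 0.1), (40, 0.06), (50, 0.14)]
[[150.39999389648438, 96.9000015258789], [423.70001220703125, 98.0999984741211], [408.5, 252.0], [164.1999969482422, 251.60000610351562]] pos [0.6035 0.0151 0.043 ] rms [0.45] yaw -9.23 sx 0.0025 sy 0.005
((286.5876770019531, 223.45501708984375), (61.17225646972656, 63.8797607421875), 176.67356872558594) ram [0.5681 0.0213 0.089 ]
```

```bash
python3 - <<'E'
from h import *
w=ld('w25')
x=cv2.resize(w[0][175:265,240:335],None,fx=6,fy=6,interpolation=cv2.INTER_CUBIC)
def P(p): q=proj(w,p); return (np.array([q[0]-240+.5,q[1]-175+.5])*6)
for r,z,col in ((.032,.089,(0,0,255)),(.038,.053,(0,255,255)),(.033,.047,(255,255,0))):
    for cx in (.5622,):
        pts=np.array([P([cx+r*np.cos(t),.022+r*np.sin(t),z]) for t in np.linspace(0,2*np.pi,60)]).astype(int)
        cv2.polylines(x,[pts],True,col,1)
cv2.imwrite('pics/w25c.png',x)
E
```

```text
(no output)
```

View pics/w25c.png

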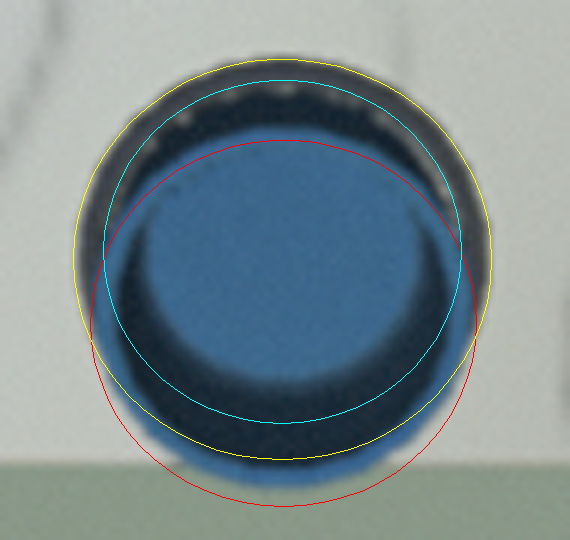

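```bash
python3 - <<'E'
from cell import bot
s=bot.read_state(); print(s['time'],s['contact_force'],s['eef_pos']); print(bot.close_job())
E
```

```text
35.825 [ 0.07050512  0.45317249 -0.45951613] [0.61089122 0.01507953 0.29343637]
the job is handed in; nothing more can be done
None
```

I screwed both front feet down and set the blue ramekin, mouth up, inside the ring. I let go of it and handed the job in at about 36 s of the 67 s allowed. No verdict came back.

- **Screw feet:** I straddled each T-bar with the half-open fingers and turned the tool clockwise. The left foot went down about 7.1 mm and the right about 5.5 mm.
- **Level:** Two opposite wrist views averaged a tilt of about 0.002 rad front to back and 0.002 rad side to side; the limit is 0.014. The two views disagreed by up to 0.008 rad front to back. The early height estimates from the cameras were also too noisy to rely on.
- **Weight on all four feet:** I did not measure this. I infer it from the small side-to-side tilt, which suggests a foot mismatch of 1 mm or less.
- **Ramekin:** It sits about 2.6 mm behind the ring's centre (limit 8 mm). It touched down at about slab height and looks flat in the last views. One automatic fit in the last view put it about 6 to 7 mm off centre. I put that down to the fit catching the bowl's side wall, because both close views gave about 2.6 mm.
- **Stand and other things:** The stand stayed within about 2 mm of where it was. The other things on the shelf look unmoved where the cameras could see them. The gripper was about 0.2 m above the slab and touching nothing.

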